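# Change the dies in the turret of an eyelet press

### The arm

A 7-joint arm with a two-finger parallel gripper is mounted at the origin on the work surface. World frame = base frame: x ahead of the robot, y to its left, z up, the work surface at z = 0. Lengths are in m, angles in rad, forces in N, time in s.
With the tool pointing down it reaches from about 0.425 to 0.925 m from the base axis. Payload 6.8 kg.
Tool frame: the origin (TCP) lies between the finger pads; the fingertips stand 11 mm ahead of it and the grasp point (between the pads) lies 8 mm behind it; z points along the fingers, y is the line along which they close (so a half turn about z gives the same grasp; the last joint's range is limited). The gripper opens to 85 mm and grips with 20 to 120 N. Pads are 22 mm wide; open, the fingers measure 114 mm over their backs; the gripper's body (76 mm by 85 mm) begins 54 mm behind the grasp point. The pads swing forward as they close: fully open they stand 13 mm farther back than shut.
Start: joints at [1.189, 0.477, 0.022, 1.555, -0.011, 1.109, -0.083], TCP at [0.183, -0.65, 0.219] pointing down, gripper open.
Joint ranges: [-2.96, 2.96], [-0.34, 2.1], [-1.41, 1.46], [0.24, 2.44], [-1.37, 4.51], [0.17, 1.92], [-2.96, 2.96]. Speed limits (rad/s): [2.39, 2.39, 3.14, 3.14, 3.14, 3.14, 3.14].

### API

Orientations are given as a rotation vector (axis times angle).
In Python, from bench import r gives the robot as it stands.
- The arm moves only by the tool send_rows, never from a script. Its argument "deltas" is a list of rows, each an object of numbers: "dx", "dy", "dz": the shift along the world's x, y, z in mm; "rx", "ry", "rz": the turn, a rotation vector about the world's x, y, z in degrees. A call has 1 to 5 rows; each row is the pose to reach, as a shift and turn from the pose commanded when the call began; what a row does not reach only later rows make up. A row lasts 1/12 s, in which the tool goes at most 41.7 mm and 7.16 degrees, less where a joint would pass 70% of its speed; a pose out of reach is approached as far as the arm can. A call with a gripper value outside its range is refused whole. "jaw" is the finger opening in mm, from 0 to 85.4, set as the call begins (left out, the last holds). The fingers move at their own pace and stop on an object; "newtons" is the grip in N (left out, the last holds). Time passes only in rows, so rows that repeat a pose let the fingers close. It gives the time, the measured TCP pose, the force, the opening and the grip force at its end, in the units of the state.
- r.get_obs(): the state, without advancing time (a new reading comes with each control period).
- r.grab_frame(name): name is "side" or "top"; returns a dict with "frame" (480x640x3 uint8, blue, green, red), "z_map" (480x640 float32, m along the optical axis (not along the pixel's ray), 0 where there is no reading), "vertical_fov" (degrees; the focal length in pixels is half the picture's height over the tangent of half this angle, whatever the lens; pixels are square), "cx", "cy" (the principal point, pixels), "xyz" and "orientation" of the camera in the world. Camera axes: x right, y down, z forward; pixel columns grow to the right and rows downward; lengths in m; the calibration is good to about 2 mm. A picture is of the moment at which its call begins.
- r.hand_in(): hands the job in; it is judged then, once.
The state is a dict: "clock": time; "joints": joint angles; "qvel": joint speeds; "tau": joint torques, N m; "tcp_pos": TCP position; "orientation": TCP orientation; "contact_force": force on the tool from outside, world axes, zero at the start; "moment": the same for the moment, N m; "grip_width": finger opening in m; "gripper_force": force on a finger pad.
Only numpy, scipy, OpenCV 4.12 (cv2) and the standard library are available. Lean on these libraries where they do the work, as an engineer would, in place of code of your own. Each camera call takes 0.05 s, during which the arm holds its last target. There are 200 camera calls.

### The job

Change the dies in the eyelet press: turn the clamp knob in the middle of its turret anticlockwise until it clicks free, lift the worn die out into the aluminium tray on the right, and seat every new die standing on the bench on the left in a station of the turret, any free one each, turning it while pressing down until its hex shank drops in and the flange lies flush on the station. When all are home, turn the clamp knob clockwise until it clicks past its detent, and leave the other things on the bench where they are.

Things in the scene. Friction and masses are not known exactly. Their poses are not given: they have to be found in the camera images.
- press: Green cast bench eyelet press, fixed. Origin under the centre of its round base (diameter 210, 20 thick), which carries the turret. Its steel column (76 across at the top, 220 tall) stands at x = +145, y = -145 mm in its own axes; the press arm is swung aside and points away along +x from the column, up to 225 mm high.
- turret: Dark steel turret disc on the press base, dia 178, 20 thick, fixed at any angle. Origin at the centre of its underside (20 mm above the bench). Four stations stand on it. Each hex socket is a stiff swivel (0.35 N m to turn it) left at an unknown angle: set a die on it, press with 5 to 10 N and turn it in small steps until it drops; within 60 degrees it always does. Play about 6 degrees each way.
- station0 (a point): Top centre of station 0, 58 mm above the bench, 62 mm from the turret's centre. The worn die stands in it at the start. Steel ring 42 across, 18 tall, hex socket 27.5 mm across flats, 18 deep, mouth chamfered 2 mm. A die is home when its flange lies on the ring: its origin is then 15 mm below this point. The hexagon's angle is not given by this frame, see turret.
- station1 (a point): Top centre of station 1, 58 mm above the bench, 62 mm from the turret's centre; empty at the start. Steel ring 42 across, 18 tall, hex socket 27.5 mm across flats, 18 deep, mouth chamfered 2 mm. A die is home when its flange lies on the ring: its origin is then 15 mm below this point. The hexagon's angle is not given by this frame, see turret.
- station2 (a point): Top centre of station 2, 58 mm above the bench, 62 mm from the turret's centre; empty at the start. Steel ring 42 across, 18 tall, hex socket 27.5 mm across flats, 18 deep, mouth chamfered 2 mm. A die is home when its flange lies on the ring: its origin is then 15 mm below this point. The hexagon's angle is not given by this frame, see turret.
- station3 (a point): Top centre of station 3, 58 mm above the bench, 62 mm from the turret's centre; empty at the start. Steel ring 42 across, 18 tall, hex socket 27.5 mm across flats, 18 deep, mouth chamfered 2 mm. A die is home when its flange lies on the ring: its origin is then 15 mm below this point. The hexagon's angle is not given by this frame, see turret.
- clamp (a joint): Angle of the clamp knob in the centre of the turret, rad: 0 = clamped, an arm lies 2 mm above the flange of each die; 0.785 = released, its four arms lie between the stations. It grows anticlockwise seen from above, with hard stops at 0 and 0.785. A spring detent resists with up to 0.2 N m until half way (0.39), then snaps the knob on to the far stop. Starts clamped.
- clamp_grip (a point): Grip point of the clamp knob, 95 mm above the bench on the turret's axis; turns with the knob. The knob is an upright black bar 46 mm long (along this x), 14 mm thick (along y), from 74 to 106 mm above the bench: grip it across y. Under it the aluminium clamp plate: four arms 16 wide reaching 47 mm from the axis, top at 70 mm above the bench.
- die_a: Loose steel eyelet die, 0.18 kg, new; standing on its hex shank on the bench at the left; may be absent. From below: hex shank 26 mm across flats, 15 long; round flange dia 40, 6 thick; round head dia 24, 22 tall (grip here); nose up to 7 on top. Origin: centre of the shank's lower end, z up; flange underside at z 15, flange top 21, head top 43 mm. Its x axis is square to two of the flats.
- die_b: Loose steel eyelet die, 0.18 kg, new; standing on its hex shank on the bench at the left; may be absent. From below: hex shank 26 mm across flats, 15 long; round flange dia 40, 6 thick; round head dia 24, 22 tall (grip here); nose up to 7 on top. Origin: centre of the shank's lower end, z up; flange underside at z 15, flange top 21, head top 43 mm. Its x axis is square to two of the flats.
- die_c: Loose steel eyelet die, 0.18 kg, new; standing on its hex shank on the bench at the left; may be absent. From below: hex shank 26 mm across flats, 15 long; round flange dia 40, 6 thick; round head dia 24, 22 tall (grip here); nose up to 7 on top. Origin: centre of the shank's lower end, z up; flange underside at z 15, flange top 21, head top 43 mm. Its x axis is square to two of the flats.
- die_d: Loose steel eyelet die, 0.18 kg, new; standing on its hex shank on the bench at the left; may be absent. From below: hex shank 26 mm across flats, 15 long; round flange dia 40, 6 thick; round head dia 24, 22 tall (grip here); nose up to 7 on top. Origin: centre of the shank's lower end, z up; flange underside at z 15, flange top 21, head top 43 mm. Its x axis is square to two of the flats.
- old_die: Loose steel eyelet die, 0.18 kg, the worn one; home in station 0 at the start, under the clamp. From below: hex shank 26 mm across flats, 15 long; round flange dia 40, 6 thick; round head dia 24, 22 tall (grip here); nose up to 7 on top. Origin: centre of the shank's lower end, z up; flange underside at z 15, flange top 21, head top 43 mm. Its x axis is square to two of the flats.
- tray: Open aluminium tray on the robot's right, 130 (x) x 120 (y) x 24 mm high, walls and floor 4 mm. Origin at the centre of its underside.
- glue: White plastic glue bottle with grey cap, diameter 64, 150 tall (mm). Not part of the job. Origin under its middle.
- jar: Small glass jar of eyelets, steel lid, diameter 44, 45 tall (mm). Not part of the job. Origin under its middle.
- hammer: Shoemaker's hammer, about 300 long, lying (mm). Not part of the job. Origin under its middle.
- awl: Awl with wooden handle, 150 long, lying (mm). Not part of the job. Origin under its middle.
- brush: Hand brush, 190 long, lying (mm). Not part of the job. Origin under its middle.
- wax: Dark wax block 60 x 35 x 22 (mm). Not part of the job. Origin under its middle.
- heel_block: Black rubber heel block 70 x 60 x 30 (mm). Not part of the job. Origin under its middle.
Things that resemble listed ones, but are neither listed nor needed, are in the scene too. Leave any green look-alike of the die_a alone.

How it is judged:
On the way, in this order (a step that is already met when the one before it is completed fails the run):
1. the clamp knob is turned back past its detent and rests released (value of joint clamp above 0.69 rad), for 0.2 s.
2. with the clamp released, the worn die lies in the tray and every new die is home in a station (value of joint clamp above 0.6 rad and x of old_die in the frame of tray between -0.063 and 0.063 m and y of old_die in the frame of tray between -0.058 and 0.058 m and z of old_die in the frame of tray below 0.035 m and ((horizontal distance between die_a and station0 below 0.004 m and z of die_a in the frame of station0 below -0.0125 m and angle between die_a's own z axis and vertical below 0.08 rad) or (horizontal distance between die_a and station1 below 0.004 m and z of die_a in the frame of station1 below -0.0125 m and angle between die_a's own z axis and vertical below 0.08 rad) or (horizontal distance between die_a and station2 below 0.004 m and z of die_a in the frame of station2 below -0.0125 m and angle between die_a's own z axis and vertical below 0.08 rad) or (horizontal distance between die_a and station3 below 0.004 m and z of die_a in the frame of station3 below -0.0125 m and angle between die_a's own z axis and vertical below 0.08 rad)) and ((horizontal distance between die_b and station0 below 0.004 m and z of die_b in the frame of station0 below -0.0125 m and angle between die_b's own z axis and vertical below 0.08 rad) or (horizontal distance between die_b and station1 below 0.004 m and z of die_b in the frame of station1 below -0.0125 m and angle between die_b's own z axis and vertical below 0.08 rad) or (horizontal distance between die_b and station2 below 0.004 m and z of die_b in the frame of station2 below -0.0125 m and angle between die_b's own z axis and vertical below 0.08 rad) or (horizontal distance between die_b and station3 below 0.004 m and z of die_b in the frame of station3 below -0.0125 m and angle between die_b's own z axis and vertical below 0.08 rad)) and ((horizontal distance between die_c and station0 below 0.004 m and z of die_c in the frame of station0 below -0.0125 m and angle between die_c's own z axis and vertical below 0.08 rad) or (horizontal distance between die_c and station1 below 0.004 m and z of die_c in the frame of station1 below -0.0125 m and angle between die_c's own z axis and vertical below 0.08 rad) or (horizontal distance between die_c and station2 below 0.004 m and z of die_c in the frame of station2 below -0.0125 m and angle between die_c's own z axis and vertical below 0.08 rad) or (horizontal distance between die_c and station3 below 0.004 m and z of die_c in the frame of station3 below -0.0125 m and angle between die_c's own z axis and vertical below 0.08 rad)) and ((horizontal distance between die_d and station0 below 0.004 m and z of die_d in the frame of station0 below -0.0125 m and angle between die_d's own z axis and vertical below 0.08 rad) or (horizontal distance between die_d and station1 below 0.004 m and z of die_d in the frame of station1 below -0.0125 m and angle between die_d's own z axis and vertical below 0.08 rad) or (horizontal distance between die_d and station2 below 0.004 m and z of die_d in the frame of station2 below -0.0125 m and angle between die_d's own z axis and vertical below 0.08 rad) or (horizontal distance between die_d and station3 below 0.004 m and z of die_d in the frame of station3 below -0.0125 m and angle between die_d's own z axis and vertical below 0.08 rad))), for 0.2 s.
3. the clamp knob is turned clockwise past its detent (value of joint clamp below 0.09 rad), for 0.2 s.
At the end, for the whole second after the job is handed in: The worn die lies at rest in the tray; every new die stands upright in a station of the turret with its flange within 2.5 mm of the station's top and within 4 mm of its centre; the clamp knob is past its detent, below 0.09 rad; the dies are at rest (value of joint clamp below 0.09 rad and x of old_die in the frame of tray between -0.063 and 0.063 m and y of old_die in the frame of tray between -0.058 and 0.058 m and z of old_die in the frame of tray below 0.035 m and ((horizontal distance between die_a and station0 below 0.004 m and z of die_a in the frame of station0 below -0.0125 m and angle between die_a's own z axis and vertical below 0.08 rad) or (horizontal distance between die_a and station1 below 0.004 m and z of die_a in the frame of station1 below -0.0125 m and angle between die_a's own z axis and vertical below 0.08 rad) or (horizontal distance between die_a and station2 below 0.004 m and z of die_a in the frame of station2 below -0.0125 m and angle between die_a's own z axis and vertical below 0.08 rad) or (horizontal distance between die_a and station3 below 0.004 m and z of die_a in the frame of station3 below -0.0125 m and angle between die_a's own z axis and vertical below 0.08 rad)) and ((horizontal distance between die_b and station0 below 0.004 m and z of die_b in the frame of station0 below -0.0125 m and angle between die_b's own z axis and vertical below 0.08 rad) or (horizontal distance between die_b and station1 below 0.004 m and z of die_b in the frame of station1 below -0.0125 m and angle between die_b's own z axis and vertical below 0.08 rad) or (horizontal distance between die_b and station2 below 0.004 m and z of die_b in the frame of station2 below -0.0125 m and angle between die_b's own z axis and vertical below 0.08 rad) or (horizontal distance between die_b and station3 below 0.004 m and z of die_b in the frame of station3 below -0.0125 m and angle between die_b's own z axis and vertical below 0.08 rad)) and ((horizontal distance between die_c and station0 below 0.004 m and z of die_c in the frame of station0 below -0.0125 m and angle between die_c's own z axis and vertical below 0.08 rad) or (horizontal distance between die_c and station1 below 0.004 m and z of die_c in the frame of station1 below -0.0125 m and angle between die_c's own z axis and vertical below 0.08 rad) or (horizontal distance between die_c and station2 below 0.004 m and z of die_c in the frame of station2 below -0.0125 m and angle between die_c's own z axis and vertical below 0.08 rad) or (horizontal distance between die_c and station3 below 0.004 m and z of die_c in the frame of station3 below -0.0125 m and angle between die_c's own z axis and vertical below 0.08 rad)) and ((horizontal distance between die_d and station0 below 0.004 m and z of die_d in the frame of station0 below -0.0125 m and angle between die_d's own z axis and vertical below 0.08 rad) or (horizontal distance between die_d and station1 below 0.004 m and z of die_d in the frame of station1 below -0.0125 m and angle between die_d's own z axis and vertical below 0.08 rad) or (horizontal distance between die_d and station2 below 0.004 m and z of die_d in the frame of station2 below -0.0125 m and angle between die_d's own z axis and vertical below 0.08 rad) or (horizontal distance between die_d and station3 below 0.004 m and z of die_d in the frame of station3 below -0.0125 m and angle between die_d's own z axis and vertical below 0.08 rad)) and linear speed of each of die_a, die_b, die_c, die_d, old_die below 0.02 m/s); the robot touches nothing.
It fails at once if one of the other things on the bench is shoved more than 4 cm (distance of any of glue, jar, hammer, awl, brush, wax, heel_block from where it was at the start of the episode above 0.04 m).
Of die_a, die_b, die_c, die_d only 3 to 4 are there at a start; the rules pass over those that are not, and their reading is None.
At some moment in a run one of die_a, die_b, die_c, die_d may be knocked a few centimetres aside while the robot is not near it.
It also fails if it takes over 210 s, if anything falls off the work surface, if the arm or the gripper's body presses on something with over 40 N, if the wrist force passes 120 N, or if a joint passes its speed limit or range.

## Working session

There is one attempt and no reset: what is moved stays moved. The work goes in short steps, Python scripts to look and compute and a tool call to move; the robot and the scene stay as the last step left them, time stands still between calls to the robot, and variables do not carry over. Pictures are saved under pics/ and viewed, at most 14 in all, crops included, and the job is handed in when it is done.

Besides the shell and the picture viewer there is one more tool, called after "Emit:" in YAML: its name, and indented under it one key for each argument. send_rows: Moves the arm, as the interface text tells. Its arguments: {"type":"object","properties":{"deltas":{"type":"array","items":{"type":"object","properties":{"dx":{"type":"number"},"dy":{"type":"number"},"dz":{"type":"number"},"rx":{"type":"number"},"ry":{"type":"number"},"rz":{"type":"number"}}}},"jaw":{"type":"number"},"newtons":{"type":"number"}},"required":["deltas"]}

```bash
mkdir -p pics
cat > h.py <<'E'
import numpy as np,cv2
from scipy.spatial.transform import Rotation as R
from bench import r
def grab(n):
    f=r.grab_frame(n); f['f']=240/np.tan(np.radians(f['vertical_fov'])/2)
    o=np.array(f['orientation']); f['R']=R.from_rotvec(o).as_matrix() if o.shape==(3,) else o
    return f
def ray(f,u,v,z):
    d=f['R']@np.array([(u-f['cx'])/f['f'],(v-f['cy'])/f['f'],1]); p=np.array(f['xyz']); return p+d*(z-p[2])/d[2]
def cloud(f):
    v,u=np.mgrid[:480,:640]; z=f['z_map']
    c=np.stack([(u-f['cx'])/f['f']*z,(v-f['cy'])/f['f']*z,z],-1)
    w=c@f['R'].T+np.array(f['xyz']); w[z==0]=np.nan; return w
def proj(f,p):
    c=f['R'].T@(np.array(p)-np.array(f['xyz'])); return c[:2]/c[2]*f['f']+[f['cx'],f['cy']]
E
python3 - <<'E'
from h import *
import pickle
for n in('top','side'):
    f=grab(n); cv2.imwrite(f'pics/{n}0.png',f['frame']); print(n,f['xyz'],f['R'].round(3).tolist(),f['f'],f['cx'],f['cy']); pickle.dump(f,open(f'{n}0.pkl','wb'))
print(r.get_obs())
E
```

```text
top [0.42510462 0.00164849 1.27356502] [[0.017, -0.998, 0.059], [-1.0, -0.016, 0.01], [-0.009, -0.059, -0.998]] 511.8772265779259 319.89331332973586 238.29547140610512
side [0.43953788 0.81039713 0.68439888] [[-0.997, -0.047, 0.053], [-0.071, 0.586, -0.807], [0.007, -0.809, -0.588]] 438.02835805859064 324.7929498176336 238.75516083880436
{'clock': 0.1, 'joints': array([ 1.18886622,  0.47774555,  0.0223701 ,  1.55634937, -0.01148407,
        1.10929547, -0.083099  ]), 'qvel': array([ 0.00153853, -0.00140071, -0.00149655, -0.0021846 , -0.00118602,
       -0.00077815,  0.00074519]), 'tau': array([ 5.36973224e-03, -5.97765219e+01,  1.61427900e+00, -2.81955296e+01,
        1.28297601e-02,  4.98217531e-03, -3.27848745e-06]), 'tcp_pos': array([ 0.18235119, -0.6493281 ,  0.218106  ]), 'orientation': array([-3.11058064e+00, -4.28572580e-01,  5.88078759e-04]), 'contact_force': array([0.31879548, 0.9382478 , 0.68135051]), 'moment': array([-0.03586789, -0.02037166, -0.00764005]), 'gripper_force': 0.0, 'grip_width': 0.0854688750422482}
```

View pics/top0.png

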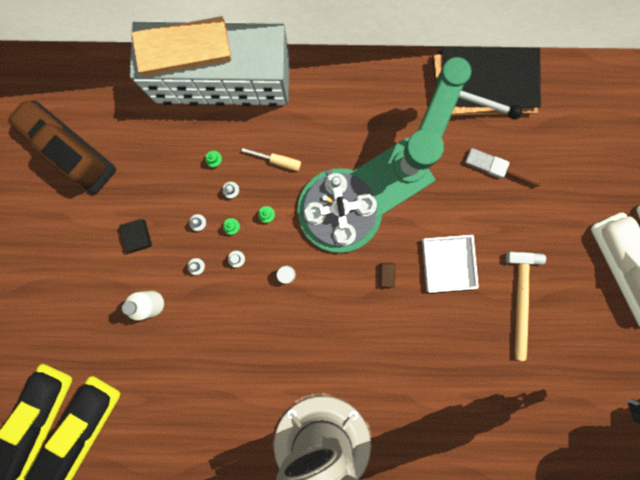

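View pics/side0.png

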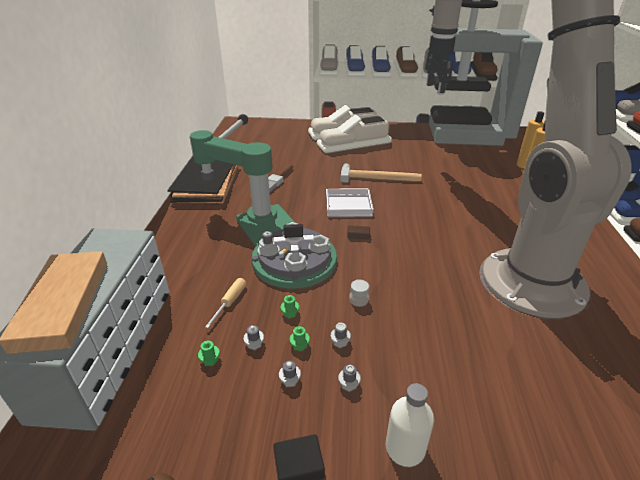

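The new dies are steel-grey at top-view pixels (230,189), (197,222), (196,267) and (236,259). They could be confused with the green look-alikes at (213,158), (231,227) and (266,214), or the jar at (286,275). The worn die is the one with a dark head at (336,183). Next I'll take close crops and measure.

Run:
```python
from h import *
import pickle
T=pickle.load(open('top0.pkl','rb'));S=pickle.load(open('side0.pkl','rb'))
a=cv2.resize(T['frame'][160:260,290:390],(500,500),interpolation=cv2.INTER_CUBIC)
b=cv2.resize(S['frame'][215:295,245:345],(300,240),interpolation=cv2.INTER_CUBIC)
c=cv2.resize(S['frame'][310:400,190:370],(300,150),interpolation=cv2.INTER_CUBIC)
o=np.zeros((500,800,3),np.uint8);o[:,:500]=a;o[:240,500:]=b;o[240:390,500:]=c
cv2.imwrite('pics/crop0.png',o)
for n,f in(('T',T),('S',S)):
    w=cloud(f);print(n,'bench z',np.nanmedian(w[(abs(w[...,0]-.45)<.05)&(abs(w[...,1]-.0)<.1)][:,2]))
    g=f['frame'].astype(int);green=(g[...,1]-g[...,2]>30)
    m=(w[...,2]>.024)&(w[...,2]<.056)&(w[...,0]>.35)&(w[...,0]<.75)&(w[...,1]>.06)&(w[...,1]<.4)
    k,l,st,ce=cv2.connectedComponentsWithStats(m.astype(np.uint8))
    for i in range(1,k):
        if st[i,4]<15: continue
        q=w[l==i]; hi=q[q[:,2]>.034]
        print(ce[i].round(),st[i,4],'green' if green[l==i].mean()>.4 else '-', q.mean(0).round(4),'head',hi.mean(0).round(4) if len(hi) else None,len(hi),q[:,2].max().round(3))
# turret: knob top pts z>.1
    m=(w[...,2]>.09)&(w[...,2]<.115)&(abs(w[...,0]-.5)<.08)&(w[...,1]>-.12)&(w[...,1]<.02)
    q=w[m];print('high',len(q),q.round(3)[::4].tolist())
```

```text
T bench z 0.00043315200601368176
[211. 157.] 93 green [0.6919 0.2822 0.0409] head [0.6923 0.2826 0.0424] 83 0.05
[274. 157.] 16 - [0.698  0.1311 0.0254] head None 0 0.028
[288. 162.] 67 - [0.6865 0.0951 0.0262] head None 0 0.03
[229. 189.] 95 - [0.6157 0.2366 0.0407] head [0.6158 0.2375 0.0432] 80 0.054
[265. 214.] 86 green [0.5558 0.148  0.0415] head [0.5562 0.1483 0.043 ] 78 0.053
[195. 222.] 101 - [0.5336 0.316  0.04  ] head [0.5338 0.3169 0.0431] 82 0.053
[229. 226.] 91 green [0.525  0.2343 0.0415] head [0.5255 0.2343 0.0434] 80 0.053
[234. 259.] 92 - [0.4459 0.219  0.0417] head [0.4458 0.2189 0.044 ] 79 0.05
[194. 266.] 93 - [0.4261 0.3164 0.0409] head [0.4258 0.317  0.0426] 82 0.051
[285. 275.] 213 - [0.4097 0.0967 0.0445] head [0.4097 0.0968 0.0445] 212 0.05
high 93 [[0.579, -0.025, 0.103], [0.579, -0.034, 0.105], [0.577, -0.029, 0.103], [0.574, -0.025, 0.104], [0.574, -0.034, 0.107], [0.571, -0.029, 0.107], [0.572, -0.039, 0.106], [0.569, -0.032, 0.107], [0.567, -0.027, 0.106], [0.567, -0.036, 0.105], [0.565, -0.032, 0.105], [0.562, -0.027, 0.107], [0.562, -0.036, 0.106], [0.
[... 1018 characters left out ...]
0.4267 0.3199 0.042 ] 150 0.05
high 110 [[0.578, -0.038, 0.104], [0.568, -0.035, 0.106], [0.559, -0.04, 0.104], [0.579, -0.031, 0.106], [0.57, -0.033, 0.105], [0.561, -0.035, 0.105], [0.552, -0.038, 0.103], [0.574, -0.03, 0.105], [0.565, -0.029, 0.106], [0.556, -0.033, 0.103], [0.579, -0.026, 0.104], [0.569, -0.028, 0.103], [0.56, -0.029, 0.103], [0.551, -0.031, 0.102], [0.575, -0.03, 0.099], [0.565, -0.028, 0.1], [0.555, -0.028, 0.101], [0.579, -0.027, 0.097], [0.569, -0.026, 0.099], [0.561, -0.03, 0.097], [0.551, -0.028, 0.098], [0.575, -0.03, 0.093], [0.565, -0.027, 0.095], [0.556, -0.031, 0.093], [0.579, -0.025, 0.093], [0.57, -0.029, 0.091], [0.561, -0.03, 0.091], [0.551, -0.03, 0.091]]
```

View pics/crop0.png

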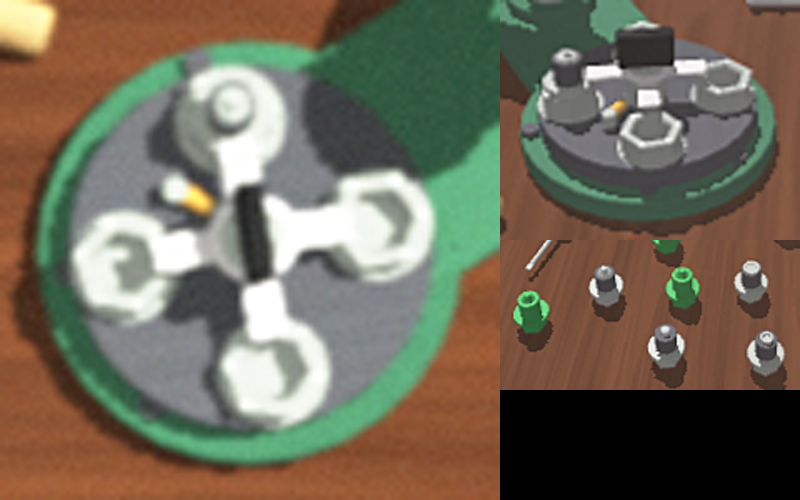

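The crops show four grey dies, with the greens excluded. The knob bar is at about top px (341,206). The worn die is at (336,182) and the empty stations are at (315,213), (343,235) and (367,205). Next I'll get precise centres.

```bash
cat > turret.py <<'E'
from h import *
def ends(f,zlo,zhi,c,rad):
    w=cloud(f); m=(w[...,2]>zlo)&(w[...,2]<zhi)&(np.hypot(w[...,0]-c[0],w[...,1]-c[1])<rad); return m,w
def circ(P):
    A=np.c_[2*P,np.ones(len(P))];s=np.linalg.lstsq(A,(P**2).sum(1),rcond=None)[0];return s[:2],np.sqrt(s[2]+s[:2]@s[:2])
E
python3 - <<'E'
from turret import *
import pickle
for n in('top','side'):
    f=pickle.load(open(n+'0.pkl','rb'))
    m,w=ends(f,.098,.112,(.57,-.033),.04)
    uv=np.argwhere(m)[:,::-1]
    P=np.array([ray(f,u,v,.106)[:2] for u,v in uv]) if n=='top' else w[m][:,:2]
    rc=cv2.minAreaRect((P*1000).astype(np.float32));print(n,'knob',rc,P.mean(0))
    # turret disc+base circle: z .036-.044 pts hull ; 
    m,w=ends(f,.012,.026,(.57,-.033),.13);q=w[m][:,:2]
    h=cv2.convexHull(q.astype(np.float32))[:,0];print('base circ',circ(h),cv2.minEnclosingCircle(q.astype(np.float32)))
    m,w=ends(f,.052,.062,(.57,-.033),.09);q=w[m]
    d=q[:,:2]-[.57,-.033];rr=np.hypot(*d.T);q=q[rr>.04];a=np.degrees(np.arctan2(*(q[:,:2]-[.57,-.033]).T[::-1]))
    for a0 in(12,102,-168,-78):
        s=q[abs((a-a0+180)%360-180)<35][:,:2].astype(np.float32)
        print(a0,len(s),s.mean(0),cv2.minEnclosingCircle(s))
    m,w=ends(f,.078,.1,(.63,-.02),.025);q=w[m];print('wornhead',len(q),q.mean(0),cv2.minEnclosingCircle(q[:,:2].astype(np.float32)) if len(q) else 0)
    g=f['frame'].astype(int)
    m=(g.min(-1)>190)&(w[...,1]<-.2)&(w[...,1]>-.4)&(abs(w[...,0]-.45)<.12)&(w[...,2]<.03);q=w[m];print('tray',q.mean(0),cv2.minAreaRect((q[:,:2]*1000).astype(np.float32)))
E
```

```text
top knob ((570.095458984375, -31.932659149169922), (45.538719177246094, 14.152840614318848), 11.040804862976074) [ 0.57003845 -0.0320807 ]
base circ (array([ 0.577198  , -0.04422451]), np.float64(0.11284707664939171)) ((0.5764544010162354, -0.04463961720466614), 0.1181042343378067)
12 94 [ 0.631433   -0.01965923] ((0.6316773891448975, -0.020718824118375778), 0.023873403668403625)
102 133 [0.5579416  0.03050639] ((0.558732271194458, 0.028664054349064827), 0.02395590767264366)
-168 127 [ 0.50723714 -0.04460491] ((0.5091067552566528, -0.04437437281012535), 0.023190094158053398)
-78 132 [ 0.5820447  -0.09610876] ((0.5815902948379517, -0.09341830015182495), 0.023882515728473663)
wornhead 83 [ 0.63057807 -0.02097864  0.08579536] ((0.6312490701675415, -0.020542914047837257), 0.012167176231741905)
tray [ 0.44432999 -0.30410587  0.00603452] ((445.19964599609375, -308.6317443847656), (132.69386291503906, 130.02452087402344), 5.234035491943359)
side knob ((571.1896362304688, -31.379077911376953), (45.019046783447266, 18.12686538696289), 0.45987507700920105) [ 0.57110353 -0.03065678]
base circ (array([ 0.57741715, -0.04337009]), np.float64(0.11287619207654757)) ((0.5782241821289062, -0.04262718930840492), 0.11749467253684998)
12 91 [ 0.6299606  -0.00956139] ((0.631087601184845, -0.01981814205646515), 0.022343946620821953)
102 151 [0.5599526  0.02867269] ((0.5615379214286804, 0.02837180346250534), 0.024738777428865433)
-168 123 [ 0.50841194 -0.04320681] ((0.5101288557052612, -0.04438615217804909), 0.02418244630098343)
-78 15 [ 0.5854731  -0.11295221] ((0.587058424949646, -0.1105901226401329), 0.015462193638086319)
wornhead 67 [ 0.63160163 -0.01830872  0.08465588] ((0.6324294209480286, -0.02168981358408928), 0.013519270345568657)
tray [ 0.44481314 -0.31227388  0.00503586] ((441.6078796386719, -305.29827880859375), (135.94979858398438, 122.23209381103516), 5.223313331604004)
```

Emit:
send_rows:
  deltas:
    - {"dx": 21, "dy": 34, "rz": -5}
    - {"dx": 42, "dy": 67, "rz": -5}
    - {"dx": 63, "dy": 100, "rz": -5}
    - {"dx": 84, "dy": 134, "rz": -5}
    - {"dx": 105, "dy": 167, "rz": -5}
  jaw: 45
  newtons: 60

```text
$.deltas[0]: bad value
```

Emit:
send_rows:
  deltas:
    - {"dx": 21, "dy": 34}
    - {"dx": 42, "dy": 67}
    - {"dx": 63, "dy": 100}
    - {"dx": 84, "dy": 134}
    - {"dx": 105, "dy": 167}

```text
$.deltas[0]: bad value
```

Emit:
send_rows:
  deltas:
    - {"dx": 21, "dy": 34}
    - {"dx": 42, "dy": 67}
    - {"dx": 63, "dy": 100}
    - {"dx": 84, "dy": 134}
    - {"dx": 105, "dy": 167}

```text
$.deltas[0]: bad value
```

Emit:
send_rows:
  deltas:
    - {"dx": 21, "dy": 34, "dz": 0, "rx": 0, "ry": 0, "rz": -5}
    - {"dx": 42, "dy": 67, "dz": 0, "rx": 0, "ry": 0, "rz": -5}
    - {"dx": 63, "dy": 100, "dz": 0, "rx": 0, "ry": 0, "rz": -5}
    - {"dx": 84, "dy": 134, "dz": 0, "rx": 0, "ry": 0, "rz": -5}
    - {"dx": 105, "dy": 167, "dz": 0, "rx": 0, "ry": 0, "rz": -5}
  jaw: 45
  newtons: 60

```text
clock: 0.52
tcp_pos: [0.288, -0.4808, 0.2186]
orientation: [-3.127, -0.292, 0.001]
contact_force: [1.1, -0.3, -0.1]
grip_width: 0.0453
gripper_force: 0.0
```

Emit:
send_rows:
  deltas:
    - {"dx": 19, "dy": 30, "dz": 0, "rx": 0, "ry": 0, "rz": 0}
    - {"dx": 38, "dy": 60, "dz": 0, "rx": 0, "ry": 0, "rz": 0}
    - {"dx": 57, "dy": 90, "dz": 0, "rx": 0, "ry": 0, "rz": 0}
    - {"dx": 76, "dy": 120, "dz": 0, "rx": 0, "ry": 0, "rz": 0}
    - {"dx": 94, "dy": 150, "dz": 0, "rx": 0, "ry": 0, "rz": 0}

```text
clock: 0.93
tcp_pos: [0.3821, -0.3311, 0.2188]
orientation: [-3.128, -0.293, 0.0]
contact_force: [2.0, -0.2, 0.2]
grip_width: 0.0447
gripper_force: 0.0
```

Emit:
send_rows:
  deltas:
    - {"dx": 19, "dy": 30, "dz": 0, "rx": 0, "ry": 0, "rz": 0}
    - {"dx": 38, "dy": 60, "dz": 0, "rx": 0, "ry": 0, "rz": 0}
    - {"dx": 57, "dy": 90, "dz": 0, "rx": 0, "ry": 0, "rz": 0}
    - {"dx": 76, "dy": 120, "dz": 0, "rx": 0, "ry": 0, "rz": 0}
    - {"dx": 94, "dy": 150, "dz": 0, "rx": 0, "ry": 0, "rz": 0}

```text
clock: 1.35
tcp_pos: [0.476, -0.1812, 0.2189]
orientation: [-3.128, -0.293, 0.0]
contact_force: [0.2, -0.4, 0.5]
grip_width: 0.0453
gripper_force: 0.0
```

Emit:
send_rows:
  deltas:
    - {"dx": 19, "dy": 30, "dz": 0, "rx": 0, "ry": 0, "rz": 0}
    - {"dx": 38, "dy": 60, "dz": 0, "rx": 0, "ry": 0, "rz": 0}
    - {"dx": 57, "dy": 90, "dz": 0, "rx": 0, "ry": 0, "rz": 0}
    - {"dx": 76, "dy": 120, "dz": 0, "rx": 0, "ry": 0, "rz": 0}
    - {"dx": 94, "dy": 149, "dz": 0, "rx": 0, "ry": 0, "rz": 0}

```text
clock: 1.77
tcp_pos: [0.57, -0.0321, 0.2187]
orientation: [-3.128, -0.293, 0.001]
contact_force: [0.1, -0.1, 0.5]
grip_width: 0.0451
gripper_force: 0.0
```

Emit:
send_rows:
  deltas:
    - {"dx": 0, "dy": 0, "dz": -30, "rx": 0, "ry": 0, "rz": 0}
    - {"dx": 0, "dy": 0, "dz": -60, "rx": 0, "ry": 0, "rz": 0}
    - {"dx": 0, "dy": 0, "dz": -80, "rx": 0, "ry": 0, "rz": 0}
    - {"dx": 0, "dy": 0, "dz": -80, "rx": 0, "ry": 0, "rz": 0}

```text
clock: 2.1
tcp_pos: [0.566, -0.0338, 0.1343]
orientation: [-3.127, -0.293, 0.014]
contact_force: [-0.6, 0.0, -1.0]
grip_width: 0.0451
gripper_force: 0.0
```

Emit:
send_rows:
  deltas:
    - {"dx": 0, "dy": 0, "dz": 0, "rx": 0, "ry": 0, "rz": 0}
    - {"dx": 0, "dy": 0, "dz": 0, "rx": 0, "ry": 0, "rz": 0}

```text
clock: 2.27
tcp_pos: [0.5703, -0.0339, 0.1402]
orientation: [3.128, 0.292, 0.002]
contact_force: [1.3, 0.5, -0.5]
grip_width: 0.045
gripper_force: 0.0
```

Run:
```python
from h import *
o=r.get_obs();print(o)
f=grab('side');a=cv2.resize(f['frame'][120:320,180:400],(770,700-100));cv2.imwrite('pics/s1.png',a)
```

```text
{'clock': 2.2667, 'joints': array([ 0.19502009,  0.41465732, -0.30994902,  1.86685219,  0.15985662,
        0.8825336 , -1.57653616]), 'qvel': array([ 0.0012982 , -0.01590604, -0.00139366, -0.01305141,  0.00077757,
       -0.00317565, -0.00234839]), 'tau': array([-9.36125661e-02, -4.94137037e+01, -2.52422377e+00, -2.31131816e+01,
        1.00030156e-02,  3.91383749e-02, -1.73139026e-03]), 'tcp_pos': array([ 0.57032962, -0.03390642,  0.14020043]), 'orientation': array([3.12791554e+00, 2.92130340e-01, 2.42844415e-03]), 'contact_force': array([ 1.30159416,  0.47555604, -0.50103816]), 'moment': array([0.03109988, 0.00948617, 0.00172766]), 'gripper_force': 0.0, 'grip_width': 0.04497631675095541}
```

View pics/s1.png

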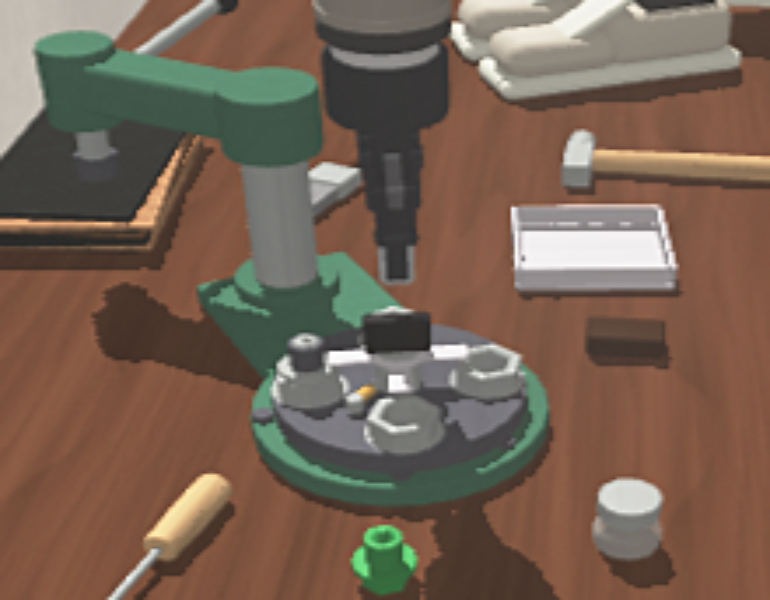

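The gripper is straight over the knob (fingers at crop (397,265), knob at (397,330)), clear of the column. I'll go down and grip.

Emit:
send_rows:
  deltas:
    - {"dx": 0, "dy": 1, "dz": -20, "rx": 0, "ry": 0, "rz": 0}
    - {"dx": 0, "dy": 1, "dz": -40, "rx": 0, "ry": 0, "rz": 0}
    - {"dx": 0, "dy": 1, "dz": -52, "rx": 0, "ry": 0, "rz": 0}
    - {"dx": 0, "dy": 1, "dz": -52, "rx": 0, "ry": 0, "rz": 0}

```text
clock: 2.65
tcp_pos: [0.5685, -0.0331, 0.0858]
orientation: [-3.128, -0.292, 0.004]
contact_force: [-1.0, -0.2, -0.5]
grip_width: 0.0449
gripper_force: 0.0
```

Emit:
send_rows:
  deltas:
    - {"dx": 0, "dy": 0, "dz": 0, "rx": 0, "ry": 0, "rz": 0}
    - {"dx": 0, "dy": 0, "dz": 0, "rx": 0, "ry": 0, "rz": 0}
    - {"dx": 0, "dy": 0, "dz": 0, "rx": 0, "ry": 0, "rz": 0}
    - {"dx": 0, "dy": 0, "dz": 0, "rx": 0, "ry": 0, "rz": 0}
    - {"dx": 0, "dy": 0, "dz": 0, "rx": 0, "ry": 0, "rz": 0}
  jaw: 5
  newtons: 60

```text
clock: 3.07
tcp_pos: [0.5709, -0.0341, 0.0887]
orientation: [3.126, 0.291, 0.004]
contact_force: [-0.4, -4.0, 5.7]
grip_width: 0.0115
gripper_force: 59.1
```

Emit:
send_rows:
  deltas:
    - {"dx": 0, "dy": 0, "dz": 0, "rx": 0, "ry": 0, "rz": 6}
    - {"dx": 0, "dy": 0, "dz": 0, "rx": 0, "ry": 0, "rz": 12}
    - {"dx": 0, "dy": 0, "dz": 0, "rx": 0, "ry": 0, "rz": 18}
    - {"dx": 0, "dy": 0, "dz": 0, "rx": 0, "ry": 0, "rz": 24}
    - {"dx": 0, "dy": 0, "dz": 0, "rx": 0, "ry": 0, "rz": 30}

```text
clock: 3.48
tcp_pos: [0.571, -0.0344, 0.0887]
orientation: [2.941, 1.097, 0.004]
contact_force: [0.8, -4.1, 6.0]
grip_width: 0.0118
gripper_force: 59.0
```

Emit:
send_rows:
  deltas:
    - {"dx": 0, "dy": 0, "dz": 0, "rx": 0, "ry": 0, "rz": 5}
    - {"dx": 0, "dy": 0, "dz": 0, "rx": 0, "ry": 0, "rz": 10}
    - {"dx": 0, "dy": 0, "dz": 0, "rx": 0, "ry": 0, "rz": 15}
    - {"dx": 0, "dy": 0, "dz": 0, "rx": 0, "ry": 0, "rz": 15}
    - {"dx": 0, "dy": 0, "dz": 0, "rx": 0, "ry": 0, "rz": 15}

```text
clock: 3.9
tcp_pos: [0.5711, -0.0344, 0.0887]
orientation: [2.776, 1.464, 0.003]
contact_force: [0.3, -3.9, 6.8]
grip_width: 0.0113
gripper_force: 59.1
```

Run:
```python
from h import *
o=r.get_obs();print(o['moment'],o['joints'],R.from_rotvec(o['orientation']).as_matrix()[:,0])
```

```text
[-0.89004656  0.11837793  0.00907846] [ 0.32250532  0.51045286 -0.48034071  1.89281719  0.3195069   0.81073501
 -0.92767281] [5.64703836e-01 8.25293503e-01 4.59170138e-04]
```

Emit:
send_rows:
  deltas:
    - {"dx": 0, "dy": 0, "dz": 0, "rx": 0, "ry": 0, "rz": 0}
    - {"dx": 0, "dy": 0, "dz": 0, "rx": 0, "ry": 0, "rz": 0}
    - {"dx": 0, "dy": 0, "dz": 30, "rx": 0, "ry": 0, "rz": 0}
    - {"dx": 0, "dy": 0, "dz": 60, "rx": 0, "ry": 0, "rz": 0}
  jaw: 40
  newtons: 40

```text
clock: 4.23
tcp_pos: [0.5677, -0.0321, 0.1461]
orientation: [-2.774, -1.467, 0.006]
contact_force: [1.8, -0.4, -0.6]
grip_width: 0.0399
gripper_force: 0.0
```

Emit:
send_rows:
  deltas:
    - {"dx": 15, "dy": 3, "dz": 0, "rx": 0, "ry": 0, "rz": -7}
    - {"dx": 30, "dy": 6, "dz": 0, "rx": 0, "ry": 0, "rz": -14}
    - {"dx": 45, "dy": 9, "dz": 0, "rx": 0, "ry": 0, "rz": -21}
    - {"dx": 61, "dy": 11, "dz": 0, "rx": 0, "ry": 0, "rz": -28}
    - {"dx": 61, "dy": 11, "dz": 0, "rx": 0, "ry": 0, "rz": -35}

```text
clock: 4.65
tcp_pos: [0.633, -0.0201, 0.1472]
orientation: [-3.091, -0.557, -0.004]
contact_force: [-0.1, 0.6, 1.5]
grip_width: 0.0402
gripper_force: 0.0
```

Emit:
send_rows:
  deltas:
    - {"dx": 0, "dy": 0, "dz": 0, "rx": 0, "ry": 0, "rz": -7}
    - {"dx": 0, "dy": 0, "dz": 0, "rx": 0, "ry": 0, "rz": -10}
    - {"dx": 0, "dy": 0, "dz": 0, "rx": 0, "ry": 0, "rz": -10}
    - {"dx": 0, "dy": 0, "dz": 0, "rx": 0, "ry": 0, "rz": -10}

```text
clock: 4.98
tcp_pos: [0.6303, -0.0211, 0.1469]
orientation: [-3.127, -0.297, 0.0]
contact_force: [0.8, -0.5, 0.1]
grip_width: 0.0401
gripper_force: 0.0
```

Run:
```python
from turret import *
o=r.get_obs();print(o['tcp_pos'],o['moment'],o['contact_force'])
for n in('top','side'):
    f=grab(n);cv2.imwrite(f'pics/{n}2.png',f['frame'])
    g=f['frame'].max(-1);w=cloud(f)
a=cv2.resize(f['frame'][180:320,210:380],(728,600));cv2.imwrite('pics/s2.png',a)
```

```text
[ 0.63032458 -0.02111118  0.14692942] [ 0.02405778  0.05952712 -0.0029874 ] [ 0.84193383 -0.54030036  0.1385359 ]
```

View pics/s2.png

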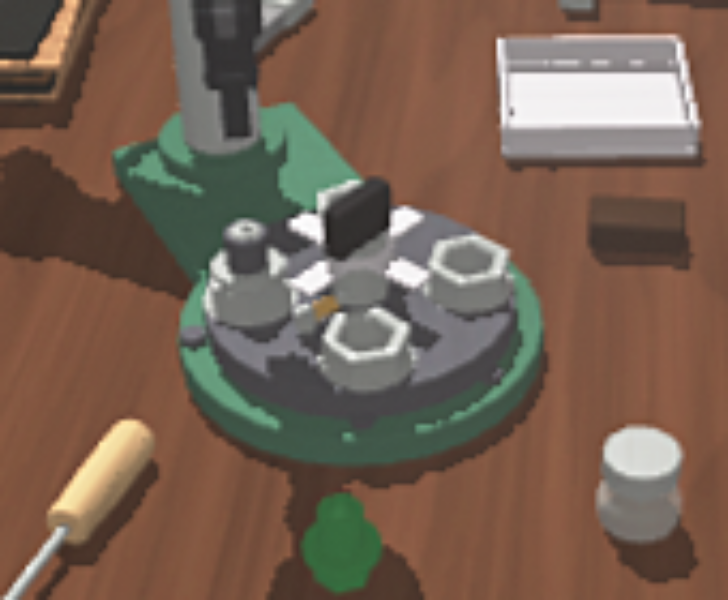

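The clamp is released: its arms now lie between the stations, and the bar is at crop (357,218). I'll descend on the worn die.

Emit:
send_rows:
  deltas:
    - {"dx": 1, "dy": -1, "dz": -25, "rx": 0, "ry": 0, "rz": 0}
    - {"dx": 1, "dy": -1, "dz": -50, "rx": 0, "ry": 0, "rz": 0}
    - {"dx": 1, "dy": -1, "dz": -68, "rx": 0, "ry": 0, "rz": 0}
    - {"dx": 1, "dy": -1, "dz": -68, "rx": 0, "ry": 0, "rz": 0}
    - {"dx": 1, "dy": -1, "dz": -68, "rx": 0, "ry": 0, "rz": 0}

```text
clock: 5.5
tcp_pos: [0.6308, -0.0229, 0.0784]
orientation: [-3.127, -0.294, 0.003]
contact_force: [0.2, -0.3, 0.7]
grip_width: 0.0398
gripper_force: 0.0
```

Emit:
send_rows:
  deltas:
    - {"dx": 0, "dy": 0, "dz": 0, "rx": 0, "ry": 0, "rz": 0}
    - {"dx": 0, "dy": 0, "dz": 0, "rx": 0, "ry": 0, "rz": 0}
    - {"dx": 0, "dy": 0, "dz": 0, "rx": 0, "ry": 0, "rz": 0}
    - {"dx": 0, "dy": 0, "dz": 0, "rx": 0, "ry": 0, "rz": 0}
    - {"dx": 0, "dy": 0, "dz": 0, "rx": 0, "ry": 0, "rz": 0}
  jaw: 10

```text
clock: 5.92
tcp_pos: [0.6319, -0.0229, 0.0798]
orientation: [3.128, 0.293, 0.002]
contact_force: [-0.4, 0.1, 1.0]
grip_width: 0.0098
gripper_force: 0.0
```

Run:
```python
from turret import *
f=grab('side');g=grab('top')
a=cv2.resize(f['frame'][190:290,200:300],(400,400),interpolation=cv2.INTER_CUBIC)
b=cv2.resize(g['frame'][150:250,290:390],(400,400),interpolation=cv2.INTER_CUBIC)
cv2.imwrite('pics/s3.png',np.hstack([a,b]))
```

```text
(no output)
```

View pics/s3.png

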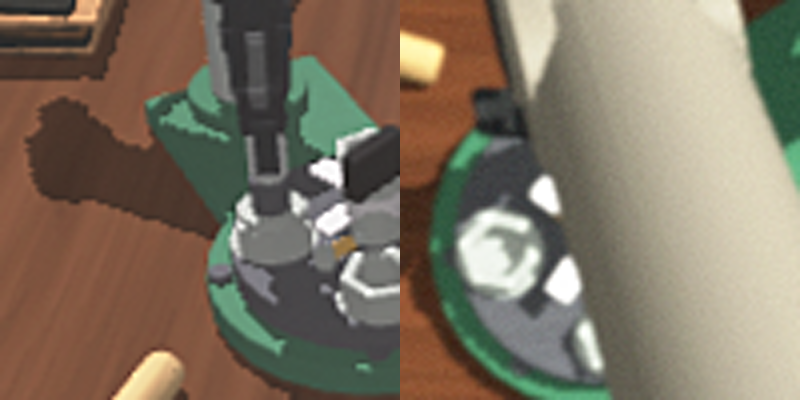

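The side crop shows the fingertips ending about (268,185), with the worn head still visible below them. I'll measure the fingertip height.

Run:
```python
from turret import *
f=grab('side');w=cloud(f)
for v in range(216,256,2): print(v,[w[v,u].round(3).tolist() for u in(264,268)],f['frame'][v,268])
```

```text
216 [[0.622, 0.031, 0.169], [0.614, 0.031, 0.17]] [51 50 52]
218 [[0.623, 0.028, 0.162], [0.615, 0.025, 0.16]] [51 50 52]
220 [[0.628, 0.01, 0.145], [0.619, 0.009, 0.144]] [59 57 59]
222 [[0.627, 0.014, 0.142], [0.619, 0.011, 0.14]] [52 52 53]
224 [[0.632, -0.005, 0.123], [0.623, -0.006, 0.123]] [49 48 49]
226 [[0.633, -0.004, 0.118], [0.623, -0.004, 0.119]] [49 48 49]
228 [[0.633, -0.003, 0.114], [0.624, -0.006, 0.112]] [49 47 49]
230 [[0.633, -0.001, 0.109], [0.625, -0.007, 0.106]] [51 50 50]
232 [[0.634, -0.004, 0.102], [0.625, -0.007, 0.1]] [45 44 46]
234 [[0.636, -0.013, 0.089], [0.626, -0.009, 0.093]] [125 128 127]
236 [[0.637, -0.013, 0.084], [0.627, -0.012, 0.085]] [79 78 80]
238 [[0.637, -0.012, 0.079], [0.628, -0.012, 0.079]] [73 71 71]
240 [[0.638, -0.013, 0.073], [0.628, -0.013, 0.073]] [72 70 71]
242 [[0.638, -0.012, 0.067], [0.628, -0.011, 0.069]] [70 68 70]
244 [[0.638, -0.01, 0.063], [0.628, -0.009, 0.064]] [108 110 110]
246 [[0.637, -0.007, 0.059], [0.627, -0.004, 0.062]] [120 124 124]
248 [[0.637, -0.005, 0.055], [0.627, -0.002, 0.057]] [116 118 118]
250 [[0.637, -0.001, 0.052], [0.627, 0.0, 0.053]] [116 118 118]
252 [[0.638, -0.003, 0.044], [0.628, -0.002, 0.046]] [116 119 118]
254 [[0.638, -0.003, 0.038], [0.627, 0.003, 0.043]] [116 120 119]
```

Emit:
send_rows:
  deltas:
    - {"dx": 0, "dy": 0, "dz": 0, "rx": 0, "ry": 0, "rz": 0}
    - {"dx": 0, "dy": 0, "dz": 0, "rx": 0, "ry": 0, "rz": 0}
    - {"dx": 0, "dy": 0, "dz": 0, "rx": 0, "ry": 0, "rz": 0}
    - {"dx": 0, "dy": 0, "dz": 0, "rx": 0, "ry": 0, "rz": 0}
  jaw: 40

```text
clock: 6.4
tcp_pos: [0.6315, -0.0229, 0.079]
orientation: [-3.128, -0.293, -0.0]
contact_force: [-0.2, -0.5, -0.6]
grip_width: 0.0401
gripper_force: 0.0
```

Run:
```python
from turret import *
f=grab('side');w=cloud(f)
print(r.get_obs()['tcp_pos'])
m=(abs(w[...,0]-.632)<.03)&(w[...,1]>-.07)&(w[...,1]<.05)&(w[...,2]>.07)&(w[...,2]<.16)
uv=np.argwhere(m)
for v in range(uv[:,0].min(),uv[:,0].max(),2):
    q=w[v][m[v]]; print(v,np.where(m[v])[0][[0,-1]] if len(q) else '',q.mean(0).round(3) if len(q) else '',f['frame'][v,266])
a=cv2.resize(f['frame'][195:265,230:310],(640,560),interpolation=cv2.INTER_NEAREST);cv2.imwrite('pics/s4.png',a)
```

```text
[ 0.63150141 -0.02285992  0.0789622 ]
212 [272 272] [ 0.611 -0.001  0.16 ] [69 68 70]
214 [258 271] [0.623 0.004 0.157] [73 73 74]
216   [62 62 64]
218   [52 51 53]
220 [267 270] [0.613 0.031 0.159] [53 52 54]
222 [260 271] [0.622 0.025 0.149] [54 53 55]
224 [259 271] [0.623 0.027 0.146] [60 59 61]
226 [260 270] [0.623 0.027 0.141] [53 53 54]
228 [262 270] [0.626 0.007 0.121] [53 53 54]
230 [262 271] [0.625 0.007 0.116] [55 54 54]
232 [262 278] [ 0.623 -0.002  0.104] [53 52 53]
234 [262 271] [0.626 0.006 0.103] [52 52 53]
236 [262 271] [0.626 0.006 0.098] [42 40 42]
238 [262 271] [ 0.631 -0.013  0.078] [91 91 92]
240 [263 270] [ 0.632 -0.013  0.073] [71 69 71]
```

View pics/s4.png

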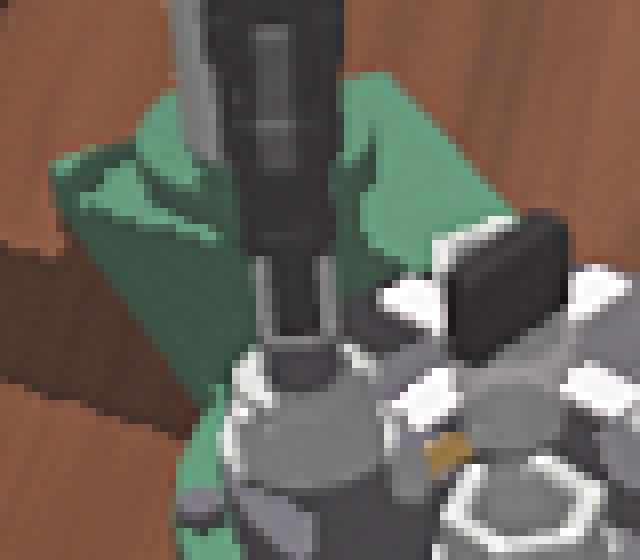

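Measured fingertips are about 17 mm above the reported TCP z, so I'll go 24 mm lower, watching the force.

Emit:
send_rows:
  deltas:
    - {"dx": 0, "dy": 0, "dz": -6, "rx": 0, "ry": 0, "rz": 0}
    - {"dx": 0, "dy": 0, "dz": -12, "rx": 0, "ry": 0, "rz": 0}
    - {"dx": 0, "dy": 0, "dz": -12, "rx": 0, "ry": 0, "rz": 0}

```text
clock: 6.7
tcp_pos: [0.6304, -0.023, 0.0653]
orientation: [-3.128, -0.293, 0.004]
contact_force: [-0.3, 0.5, -0.8]
grip_width: 0.04
gripper_force: 0.0
```

Emit:
send_rows:
  deltas:
    - {"dx": 0, "dy": 0, "dz": -6, "rx": 0, "ry": 0, "rz": 0}
    - {"dx": 0, "dy": 0, "dz": -11, "rx": 0, "ry": 0, "rz": 0}
    - {"dx": 0, "dy": 0, "dz": -11, "rx": 0, "ry": 0, "rz": 0}

```text
clock: 6.95
tcp_pos: [0.6306, -0.0229, 0.0546]
orientation: [-3.128, -0.293, 0.003]
contact_force: [-0.8, 0.9, -0.1]
grip_width: 0.0401
gripper_force: 0.0
```

Emit:
send_rows:
  deltas:
    - {"dx": 0, "dy": 0, "dz": 0, "rx": 0, "ry": 0, "rz": 0}
    - {"dx": 0, "dy": 0, "dz": 0, "rx": 0, "ry": 0, "rz": 0}
    - {"dx": 0, "dy": 0, "dz": 0, "rx": 0, "ry": 0, "rz": 0}
    - {"dx": 0, "dy": 0, "dz": 0, "rx": 0, "ry": 0, "rz": 0}
    - {"dx": 0, "dy": 0, "dz": 0, "rx": 0, "ry": 0, "rz": 0}
  jaw: 10

```text
clock: 7.37
tcp_pos: [0.6314, -0.0229, 0.056]
orientation: [3.128, 0.293, -0.0]
contact_force: [-0.6, 0.2, -1.3]
grip_width: 0.0226
gripper_force: 39.2
```

Emit:
send_rows:
  deltas:
    - {"dx": 0, "dy": 0, "dz": 20, "rx": 0, "ry": 0, "rz": 0}
    - {"dx": 0, "dy": 0, "dz": 45, "rx": 0, "ry": 0, "rz": 0}
    - {"dx": 0, "dy": 0, "dz": 75, "rx": 0, "ry": 0, "rz": 0}
    - {"dx": 0, "dy": 0, "dz": 100, "rx": 0, "ry": 0, "rz": 0}

```text
clock: 7.7
tcp_pos: [0.6315, -0.0228, 0.1575]
orientation: [-3.128, -0.293, -0.0]
contact_force: [0.7, -0.7, -1.5]
grip_width: 0.0221
gripper_force: 40.0
```

Emit:
send_rows:
  deltas:
    - {"dx": -20, "dy": -30, "dz": 0, "rx": 0, "ry": 0, "rz": 0}
    - {"dx": -40, "dy": -60, "dz": 0, "rx": 0, "ry": 0, "rz": 0}
    - {"dx": -60, "dy": -91, "dz": 0, "rx": 0, "ry": 0, "rz": 0}
    - {"dx": -80, "dy": -122, "dz": 0, "rx": 0, "ry": 0, "rz": 0}
    - {"dx": -100, "dy": -153, "dz": 0, "rx": 0, "ry": 0, "rz": 0}

```text
clock: 8.12
tcp_pos: [0.5303, -0.1771, 0.1562]
orientation: [3.128, 0.293, 0.0]
contact_force: [1.0, -0.6, -1.9]
grip_width: 0.0225
gripper_force: 40.1
```

Emit:
send_rows:
  deltas:
    - {"dx": -20, "dy": -30, "dz": 0, "rx": 0, "ry": 0, "rz": 0}
    - {"dx": -40, "dy": -60, "dz": 0, "rx": 0, "ry": 0, "rz": 0}
    - {"dx": -60, "dy": -91, "dz": 0, "rx": 0, "ry": 0, "rz": 0}
    - {"dx": -80, "dy": -122, "dz": 0, "rx": 0, "ry": 0, "rz": 0}
    - {"dx": -86, "dy": -133, "dz": -20, "rx": 0, "ry": 0, "rz": 0}

```text
clock: 8.53
tcp_pos: [0.4435, -0.3159, 0.139]
orientation: [3.122, 0.281, 0.005]
contact_force: [1.2, -1.4, -1.4]
grip_width: 0.0225
gripper_force: 40.1
```

Emit:
send_rows:
  deltas:
    - {"dx": 0, "dy": 0, "dz": -30, "rx": 0, "ry": 0, "rz": 0}
    - {"dx": 0, "dy": 0, "dz": -60, "rx": 0, "ry": 0, "rz": 0}
    - {"dx": 0, "dy": 0, "dz": -90, "rx": 0, "ry": 0, "rz": 0}
    - {"dx": 0, "dy": 0, "dz": -107, "rx": 0, "ry": 0, "rz": 0}
    - {"dx": 0, "dy": 0, "dz": -107, "rx": 0, "ry": 0, "rz": 0}

```text
clock: 8.95
tcp_pos: [0.4428, -0.3073, 0.0255]
orientation: [-3.124, -0.292, 0.009]
contact_force: [-1.0, 0.1, -1.7]
grip_width: 0.0226
gripper_force: 40.1
```

Emit:
send_rows:
  deltas:
    - {"dx": 0, "dy": 0, "dz": 0, "rx": 0, "ry": 0, "rz": 0}
    - {"dx": 0, "dy": 0, "dz": -4, "rx": 0, "ry": 0, "rz": 0}
    - {"dx": 0, "dy": 0, "dz": -8, "rx": 0, "ry": 0, "rz": 0}
    - {"dx": 0, "dy": 0, "dz": -8, "rx": 0, "ry": 0, "rz": 0}

```text
clock: 9.28
tcp_pos: [0.446, -0.3092, 0.0216]
orientation: [3.127, 0.292, 0.002]
contact_force: [-0.3, -0.2, -2.1]
grip_width: 0.0222
gripper_force: 40.1
```

Emit:
send_rows:
  deltas:
    - {"dx": 0, "dy": 0, "dz": -3, "rx": 0, "ry": 0, "rz": 0}
    - {"dx": 0, "dy": 0, "dz": -5, "rx": 0, "ry": 0, "rz": 0}
    - {"dx": 0, "dy": 0, "dz": -5, "rx": 0, "ry": 0, "rz": 0}

```text
clock: 9.53
tcp_pos: [0.446, -0.3092, 0.0169]
orientation: [3.127, 0.292, 0.001]
contact_force: [-0.6, 0.6, 5.3]
grip_width: 0.0224
gripper_force: 40.7
```

Emit:
send_rows:
  deltas:
    - {"dx": 0, "dy": 0, "dz": 0, "rx": 0, "ry": 0, "rz": 0}
    - {"dx": 0, "dy": 0, "dz": 0, "rx": 0, "ry": 0, "rz": 0}
    - {"dx": 0, "dy": 0, "dz": 0, "rx": 0, "ry": 0, "rz": 0}
    - {"dx": 0, "dy": 0, "dz": 30, "rx": 0, "ry": 0, "rz": 0}
    - {"dx": 0, "dy": 0, "dz": 60, "rx": 0, "ry": 0, "rz": 0}
  jaw: 45

```text
clock: 9.95
tcp_pos: [0.4441, -0.3079, 0.0752]
orientation: [-3.125, -0.293, 0.005]
contact_force: [0.8, -0.6, -0.7]
grip_width: 0.0449
gripper_force: 0.0
```

Emit:
send_rows:
  deltas:
    - {"dx": 0, "dy": 0, "dz": 40, "rx": 0, "ry": 0, "rz": 0}
    - {"dx": 0, "dy": 0, "dz": 70, "rx": 0, "ry": 0, "rz": 0}

```text
clock: 10.12
tcp_pos: [0.4459, -0.309, 0.1484]
orientation: [3.127, 0.293, 0.002]
contact_force: [0.7, 0.0, -0.9]
grip_width: 0.0447
gripper_force: 0.0
```

```bash
cat > dies.py <<'E'
from h import *
def dies(names=('top','side'),zlo=.024,zhi=.056):
  for n in names:
    f=grab(n);w=cloud(f);g=f['frame'].astype(int);green=(g[...,1]-g[...,2]>30)
    m=(w[...,2]>zlo)&(w[...,2]<zhi)&(w[...,0]>.35)&(w[...,0]<.66)&(w[...,1]>.12)&(w[...,1]<.45)
    k,l,st,ce=cv2.connectedComponentsWithStats(m.astype(np.uint8))
    for i in range(1,k):
        if st[i,4]<30 or green[l==i].mean()>.4: continue
        q=w[l==i];hi=q[q[:,2]>.034]
        c=cv2.minEnclosingCircle(hi[:,:2].astype(np.float32)) if len(hi) else None
        print(n,ce[i].round(),len(hi),hi.mean(0).round(4),np.round(c[0],4),round(c[1],4))
E
python3 - <<'E'
from dies import *
dies()
f=grab('side');cv2.imwrite('pics/s5.png',cv2.resize(f['frame'][170:230,310:390],(400,300)))
w=cloud(f);g=f['frame'];m=(w[...,1]<-.24)&(w[...,1]>-.37)&(abs(w[...,0]-.445)<.07)&(w[...,2]>.028)&(w[...,2]<.06);q=w[m];print(len(q),q.mean(0),q[:,2].max())
E
```

```text
top [229. 189.] 81 [0.6156 0.2375 0.0427] [0.6172 0.2381] 0.0128
top [195. 222.] 82 [0.5337 0.3168 0.043 ] [0.5337 0.3171] 0.0122
top [144. 238.] 2 [0.4985 0.4442 0.0348] [0.4985 0.4442] 0.0082
top [234. 259.] 79 [0.4459 0.219  0.0437] [0.4459 0.2198] 0.0119
top [194. 266.] 83 [0.4259 0.3169 0.0429] [0.4255 0.318 ] 0.012
top [153. 294.] 23 [0.3572 0.4132 0.0451] [0.3567 0.4145] 0.0112
side [340. 330.] 119 [0.4466 0.2219 0.0422] [0.4471 0.2203] 0.0126
side [252. 332.] 119 [0.6165 0.2401 0.0418] [0.6177 0.2374] 0.013
side [289. 368.] 146 [0.5344 0.3194 0.042 ] [0.5351 0.3166] 0.0135
side [349. 372.] 149 [0.4269 0.32   0.0422] [0.426 0.317] 0.0137
side [390. 439.] 69 [0.3619 0.4401 0.0456] [0.3604 0.4373] 0.0133dies.py:11: RuntimeWarning: Mean of empty slice.
  print(n,ce[i].round(),len(hi),hi.mean(0).round(4),np.round(c[0],4),round(c[1],4))
  ret = um.true_divide(
Traceback (most recent call last):
  File "dies.py", line 11, in dies
    print(n,ce[i].round(),len(hi),hi.mean(0).round(4),np.round(c[0],4),round(c[1],4))
                                                               ~^^^
TypeError: 'NoneType' object is not subscriptable
```

Emit:
send_rows:
  deltas:
    - {"dx": 0, "dy": 40, "dz": 0, "rx": 0, "ry": 0, "rz": -6}
    - {"dx": 0, "dy": 80, "dz": 0, "rx": 0, "ry": 0, "rz": -12}
    - {"dx": 0, "dy": 120, "dz": 0, "rx": 0, "ry": 0, "rz": -18}
    - {"dx": 0, "dy": 160, "dz": 0, "rx": 0, "ry": 0, "rz": -24}
    - {"dx": 0, "dy": 200, "dz": 0, "rx": 0, "ry": 0, "rz": -30}
  jaw: 45

```text
clock: 10.63
tcp_pos: [0.4447, -0.1082, 0.1454]
orientation: [3.096, -0.531, -0.001]
contact_force: [0.6, 0.9, 0.3]
grip_width: 0.0451
gripper_force: 0.0
```

Emit:
send_rows:
  deltas:
    - {"dx": 0, "dy": 40, "dz": 0, "rx": 0, "ry": 0, "rz": 0}
    - {"dx": 0, "dy": 80, "dz": 0, "rx": 0, "ry": 0, "rz": 0}
    - {"dx": 0, "dy": 120, "dz": 0, "rx": 0, "ry": 0, "rz": 0}
    - {"dx": 0, "dy": 160, "dz": 0, "rx": 0, "ry": 0, "rz": 0}
    - {"dx": 0, "dy": 200, "dz": 0, "rx": 0, "ry": 0, "rz": 0}

```text
clock: 11.05
tcp_pos: [0.4448, 0.0916, 0.1455]
orientation: [3.098, -0.522, -0.001]
contact_force: [-0.3, -0.0, 0.2]
grip_width: 0.0452
gripper_force: 0.0
```

Emit:
send_rows:
  deltas:
    - {"dx": 0, "dy": 40, "dz": 0, "rx": 0, "ry": 0, "rz": 0}
    - {"dx": 0, "dy": 80, "dz": 0, "rx": 0, "ry": 0, "rz": 0}
    - {"dx": 1, "dy": 120, "dz": 0, "rx": 0, "ry": 0, "rz": 0}
    - {"dx": 1, "dy": 127, "dz": -20, "rx": 0, "ry": 0, "rz": 0}
    - {"dx": 1, "dy": 127, "dz": -50, "rx": 0, "ry": 0, "rz": 0}

```text
clock: 11.47
tcp_pos: [0.4479, 0.2227, 0.0973]
orientation: [-3.093, 0.512, -0.007]
contact_force: [0.5, -0.0, -0.3]
grip_width: 0.0452
gripper_force: 0.0
```

Emit:
send_rows:
  deltas:
    - {"dx": 0, "dy": 0, "dz": 0, "rx": 0, "ry": 0, "rz": 0}
    - {"dx": 0, "dy": 0, "dz": 0, "rx": 0, "ry": 0, "rz": 0}

```text
clock: 11.63
tcp_pos: [0.4449, 0.2159, 0.0945]
orientation: [3.095, -0.521, -0.006]
contact_force: [-0.2, 0.3, 0.3]
grip_width: 0.0448
gripper_force: 0.0
```

```bash
sed -i 's/        q=w\[l==i\];hi/        q=w[l==i]\n        if (q[:,2]>.034).sum()<25: continue\n        hi/' dies.py
python3 - <<'E'
from dies import *
f=grab('side');w=cloud(f);p=proj(f,(.446,.2195,.06)).astype(int);print(r.get_obs()['tcp_pos'],p)
cv2.imwrite('pics/s5.png',np.hstack([cv2.resize(f['frame'][p[1]-60:p[1]+60,p[0]-60:p[0]+60],(400,400)),cv2.resize(f['frame'][170:230,310:370],(400,400))]))
m=(w[...,1]<-.24)&(w[...,1]>-.37)&(abs(w[...,0]-.445)<.07)&(w[...,2]>.028)&(w[...,2]<.06);q=w[m];print(len(q),q.mean(0),q[:,2].max())
E
```

```text
[0.44612666 0.21625366 0.09581558] [340 320]<stdin>:4: RuntimeWarning: Mean of empty slice.
  ret = um.true_divide(
Traceback (most recent call last):
ValueError: zero-size array to reduction operation maximum which has no identity
```

View pics/s5.png

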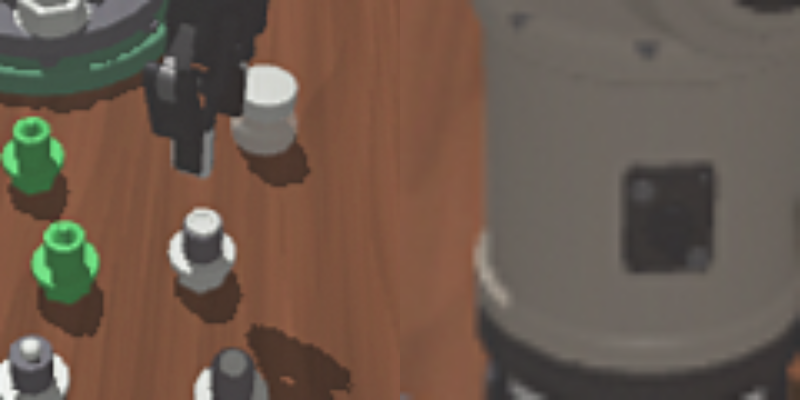

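The gripper is above die A (crop (203,235)), in line with it.

Emit:
send_rows:
  deltas:
    - {"dx": 0, "dy": 1, "dz": -25, "rx": 0, "ry": 0, "rz": 0}
    - {"dx": 0, "dy": 1, "dz": -50, "rx": 0, "ry": 0, "rz": 0}
    - {"dx": 0, "dy": 1, "dz": -70, "rx": 0, "ry": 0, "rz": 0}
    - {"dx": 0, "dy": 1, "dz": -81, "rx": 0, "ry": 0, "rz": 0}
    - {"dx": 0, "dy": 1, "dz": -81, "rx": 0, "ry": 0, "rz": 0}

```text
clock: 12.1
tcp_pos: [0.4462, 0.2169, 0.0143]
orientation: [3.096, -0.524, -0.002]
contact_force: [0.0, -0.4, 0.2]
grip_width: 0.0449
gripper_force: 0.0
```

Emit:
send_rows:
  deltas:
    - {"dx": 0, "dy": 0, "dz": 0, "rx": 0, "ry": 0, "rz": 0}
    - {"dx": 0, "dy": 0, "dz": 0, "rx": 0, "ry": 0, "rz": 0}
    - {"dx": 0, "dy": 0, "dz": 0, "rx": 0, "ry": 0, "rz": 0}
    - {"dx": 0, "dy": 0, "dz": 0, "rx": 0, "ry": 0, "rz": 0}
    - {"dx": 0, "dy": 0, "dz": 0, "rx": 0, "ry": 0, "rz": 0}
  jaw: 10
  newtons: 60

```text
clock: 12.52
tcp_pos: [0.4477, 0.2183, 0.0166]
orientation: [-3.097, 0.523, -0.004]
contact_force: [-1.7, -1.3, 8.4]
grip_width: 0.0214
gripper_force: 58.6
```

Emit:
send_rows:
  deltas:
    - {"dx": 0, "dy": 0, "dz": 25, "rx": 0, "ry": 0, "rz": 0}
    - {"dx": 0, "dy": 0, "dz": 55, "rx": 0, "ry": 0, "rz": 0}
    - {"dx": 0, "dy": 0, "dz": 85, "rx": 0, "ry": 0, "rz": 0}
    - {"dx": 0, "dy": 0, "dz": 120, "rx": 0, "ry": 0, "rz": 0}
    - {"dx": 0, "dy": 0, "dz": 120, "rx": 0, "ry": 0, "rz": 0}

```text
clock: 12.93
tcp_pos: [0.4501, 0.2204, 0.1418]
orientation: [-3.091, 0.521, -0.014]
contact_force: [1.0, 1.0, -1.5]
grip_width: 0.0212
gripper_force: 59.1
```

Emit:
send_rows:
  deltas:
    - {"dx": 9, "dy": -37, "dz": 0, "rx": 0, "ry": 0, "rz": 0}
    - {"dx": 18, "dy": -75, "dz": 0, "rx": 0, "ry": 0, "rz": 0}
    - {"dx": 27, "dy": -113, "dz": 0, "rx": 0, "ry": 0, "rz": 0}
    - {"dx": 36, "dy": -151, "dz": 0, "rx": 0, "ry": 0, "rz": 0}
    - {"dx": 45, "dy": -189, "dz": 0, "rx": 0, "ry": 0, "rz": 0}

```text
clock: 13.35
tcp_pos: [0.4917, 0.0271, 0.1356]
orientation: [-3.098, 0.522, -0.002]
contact_force: [0.9, 0.4, 0.2]
grip_width: 0.0217
gripper_force: 59.2
```

Emit:
send_rows:
  deltas:
    - {"dx": 9, "dy": -37, "dz": 0, "rx": 0, "ry": 0, "rz": 0}
    - {"dx": 18, "dy": -75, "dz": 0, "rx": 0, "ry": 0, "rz": 0}
    - {"dx": 18, "dy": -75, "dz": -25, "rx": 0, "ry": 0, "rz": 0}
    - {"dx": 18, "dy": -75, "dz": -50, "rx": 0, "ry": 0, "rz": 0}
    - {"dx": 18, "dy": -75, "dz": -50, "rx": 0, "ry": 0, "rz": 0}

```text
clock: 13.77
tcp_pos: [0.5065, -0.0471, 0.0817]
orientation: [3.097, -0.525, -0.01]
contact_force: [-1.1, 0.3, -2.0]
grip_width: 0.0214
gripper_force: 59.2
```

Emit:
send_rows:
  deltas:
    - {"dx": 0, "dy": 0, "dz": 0, "rx": 0, "ry": 0, "rz": 0}
    - {"dx": 0, "dy": 0, "dz": 0, "rx": 0, "ry": 0, "rz": 0}
    - {"dx": 0, "dy": 0, "dz": 0, "rx": 0, "ry": 0, "rz": 0}

```text
clock: 14.02
tcp_pos: [0.5107, -0.0454, 0.0865]
orientation: [-3.098, 0.52, -0.004]
contact_force: [-0.2, 1.1, -1.5]
grip_width: 0.0213
gripper_force: 59.2
```

Emit:
send_rows:
  deltas:
    - {"dx": -1, "dy": -1, "dz": -6, "rx": 0, "ry": 0, "rz": 0}
    - {"dx": -1, "dy": -1, "dz": -11, "rx": 0, "ry": 0, "rz": 0}
    - {"dx": -1, "dy": -1, "dz": -14, "rx": 0, "ry": 0, "rz": 0}
    - {"dx": -1, "dy": -1, "dz": -14, "rx": 0, "ry": 0, "rz": 0}

```text
clock: 14.35
tcp_pos: [0.5109, -0.0463, 0.0723]
orientation: [-3.097, 0.521, -0.007]
contact_force: [1.2, 2.0, 5.8]
grip_width: 0.0212
gripper_force: 60.0
```

Emit:
send_rows:
  deltas:
    - {"dx": 0, "dy": 0, "dz": 0, "rx": 0, "ry": 0, "rz": 5}
    - {"dx": 0, "dy": 0, "dz": 0, "rx": 0, "ry": 0, "rz": 10}
    - {"dx": 0, "dy": 0, "dz": 0, "rx": 0, "ry": 0, "rz": 15}
    - {"dx": 0, "dy": 0, "dz": 0, "rx": 0, "ry": 0, "rz": 20}

```text
clock: 14.68
tcp_pos: [0.5112, -0.0454, 0.0726]
orientation: [-3.14, -0.032, -0.008]
contact_force: [0.8, 4.5, 7.6]
grip_width: 0.0215
gripper_force: 60.1
```

Emit:
send_rows:
  deltas:
    - {"dx": 0, "dy": 0, "dz": 0, "rx": 0, "ry": 0, "rz": 5}
    - {"dx": 0, "dy": 0, "dz": 0, "rx": 0, "ry": 0, "rz": 10}
    - {"dx": 0, "dy": 0, "dz": 0, "rx": 0, "ry": 0, "rz": 15}
    - {"dx": 0, "dy": 0, "dz": 0, "rx": 0, "ry": 0, "rz": 20}

```text
clock: 15.02
tcp_pos: [0.5107, -0.0452, 0.0723]
orientation: [-3.087, -0.577, -0.007]
contact_force: [-0.1, 4.2, 5.7]
grip_width: 0.021
gripper_force: 59.9
```

Emit:
send_rows:
  deltas:
    - {"dx": 0, "dy": 0, "dz": 0, "rx": 0, "ry": 0, "rz": 5}
    - {"dx": 0, "dy": 0, "dz": 0, "rx": 0, "ry": 0, "rz": 10}
    - {"dx": 0, "dy": 0, "dz": 0, "rx": 0, "ry": 0, "rz": 15}
    - {"dx": 0, "dy": 0, "dz": 0, "rx": 0, "ry": 0, "rz": 20}

```text
clock: 15.35
tcp_pos: [0.5099, -0.0455, 0.0714]
orientation: [-2.94, -1.104, -0.005]
contact_force: [2.2, 3.1, -1.8]
grip_width: 0.0216
gripper_force: 59.2
```

Emit:
send_rows:
  deltas:
    - {"dx": 0, "dy": 0, "dz": -4, "rx": 0, "ry": 0, "rz": 0}
    - {"dx": 0, "dy": 0, "dz": -8, "rx": 0, "ry": 0, "rz": 0}
    - {"dx": 0, "dy": 0, "dz": -8, "rx": 0, "ry": 0, "rz": 0}

```text
clock: 15.6
tcp_pos: [0.5102, -0.0455, 0.0631]
orientation: [-2.944, -1.093, -0.006]
contact_force: [3.1, 4.9, 0.5]
grip_width: 0.0213
gripper_force: 59.6
```

Emit:
send_rows:
  deltas:
    - {"dx": 0, "dy": 0, "dz": -3, "rx": 0, "ry": 0, "rz": 0}
    - {"dx": 0, "dy": 0, "dz": -6, "rx": 0, "ry": 0, "rz": 0}
    - {"dx": 0, "dy": 0, "dz": -6, "rx": 0, "ry": 0, "rz": 0}
    - {"dx": 0, "dy": 0, "dz": -6, "rx": 0, "ry": 0, "rz": 0}

```text
clock: 15.93
tcp_pos: [0.5111, -0.045, 0.0594]
orientation: [2.944, 1.093, 0.007]
contact_force: [-2.8, 6.1, 23.2]
grip_width: 0.0213
gripper_force: 61.9
```

Emit:
send_rows:
  deltas:
    - {"dx": 0, "dy": 0, "dz": 4, "rx": 0, "ry": 0, "rz": 0}
    - {"dx": 0, "dy": 0, "dz": 4, "rx": 0, "ry": 0, "rz": 0}
    - {"dx": 0, "dy": 0, "dz": 4, "rx": 0, "ry": 0, "rz": 0}
    - {"dx": 0, "dy": 0, "dz": 34, "rx": 0, "ry": 0, "rz": 0}
    - {"dx": 0, "dy": 0, "dz": 70, "rx": 0, "ry": 0, "rz": 0}
  jaw: 40

```text
clock: 16.35
tcp_pos: [0.5055, -0.0476, 0.1247]
orientation: [-2.942, -1.093, 0.011]
contact_force: [1.1, -0.7, 0.0]
grip_width: 0.0398
gripper_force: 0.0
```

Emit:
send_rows:
  deltas:
    - {"dx": -8, "dy": 36, "dz": 10, "rx": 0, "ry": 0, "rz": -6}
    - {"dx": -16, "dy": 72, "dz": 10, "rx": 0, "ry": 0, "rz": -12}
    - {"dx": -24, "dy": 108, "dz": 10, "rx": 0, "ry": 0, "rz": -18}
    - {"dx": -32, "dy": 144, "dz": 10, "rx": 0, "ry": 0, "rz": -24}
    - {"dx": -40, "dy": 180, "dz": 10, "rx": 0, "ry": 0, "rz": -30}

```text
clock: 16.77
tcp_pos: [0.4677, 0.1334, 0.1365]
orientation: [3.128, 0.285, -0.001]
contact_force: [2.0, 0.1, -0.2]
grip_width: 0.0399
gripper_force: 0.0
```

Emit:
send_rows:
  deltas:
    - {"dx": -8, "dy": 36, "dz": 0, "rx": 0, "ry": 0, "rz": -6}
    - {"dx": -16, "dy": 72, "dz": 0, "rx": 0, "ry": 0, "rz": -12}
    - {"dx": -24, "dy": 108, "dz": 0, "rx": 0, "ry": 0, "rz": -18}
    - {"dx": -32, "dy": 144, "dz": 0, "rx": 0, "ry": 0, "rz": -24}
    - {"dx": -43, "dy": 180, "dz": 0, "rx": 0, "ry": 0, "rz": -30}

```text
clock: 17.18
tcp_pos: [0.4253, 0.3135, 0.1362]
orientation: [3.094, -0.534, -0.0]
contact_force: [0.8, 0.9, -0.0]
grip_width: 0.0397
gripper_force: 0.0
```

Emit:
send_rows:
  deltas:
    - {"dx": 0, "dy": 0, "dz": -25, "rx": 0, "ry": 0, "rz": 0}
    - {"dx": 0, "dy": 0, "dz": -45, "rx": 0, "ry": 0, "rz": 0}
    - {"dx": 0, "dy": 0, "dz": -45, "rx": 0, "ry": 0, "rz": 0}
    - {"dx": 0, "dy": 0, "dz": -45, "rx": 0, "ry": 0, "rz": 0}

```text
clock: 17.52
tcp_pos: [0.4247, 0.3116, 0.0908]
orientation: [3.095, -0.523, -0.003]
contact_force: [0.7, 0.1, 0.7]
grip_width: 0.0399
gripper_force: 0.0
```

Run:
```python
from dies import *
dies();f=grab('side');cv2.imwrite('pics/s6.png',f['frame'])
w=cloud(f);m=(np.hypot(w[...,0]-.5105,w[...,1]+.043)<.03)&(w[...,2]>.055);q=w[m];print('st2',q[:,2].max(),[((q[:,2]>a)&(q[:,2]<a+.005)).sum() for a in np.arange(.055,.1,.005)])
print(r.get_obs()['tcp_pos'])
```

```text
top [229. 189.] 80 [0.6158 0.2377 0.0428] [0.6162 0.238 ] 0.0119
top [195. 222.] 82 [0.5338 0.3168 0.0433] [0.5346 0.3179] 0.0123
side [252. 332.] 119 [0.6166 0.24   0.0417] [0.6184 0.2369] 0.014
side [289. 368.] 146 [0.5346 0.3195 0.042 ] [0.5345 0.3165] 0.0129
side [349. 372.] 152 [0.4267 0.32   0.0419] [0.4266 0.3167] 0.0127
side [390. 439.] 68 [0.3617 0.4409 0.0453] [0.3612 0.4375] 0.013
st2 0.09201688337083569 [np.int64(47), np.int64(79), np.int64(17), np.int64(17), np.int64(20), np.int64(21), np.int64(41), np.int64(2), np.int64(0)]
[0.42646549 0.31278417 0.09294712]
```

View pics/s6.png

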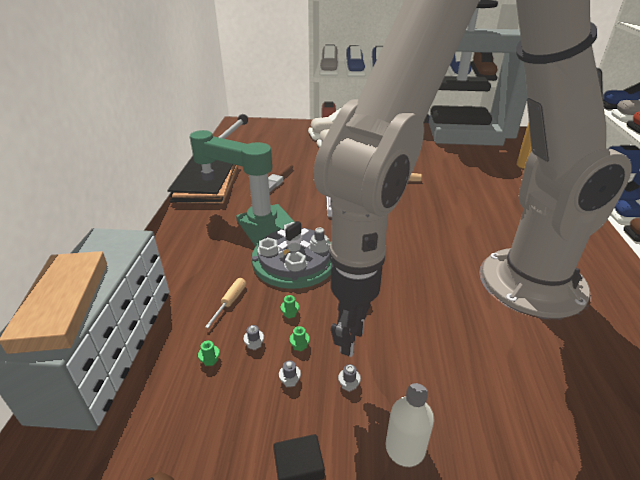

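Die A is home: its nose top is at 0.092 and it shows at (320,236). The gripper is over B (349,372). The turn stays on the plan: grasp B, then take it to station 0.

Emit:
send_rows:
  deltas:
    - {"dx": 0, "dy": 2, "dz": -25, "rx": 0, "ry": 0, "rz": 0}
    - {"dx": 0, "dy": 2, "dz": -50, "rx": 0, "ry": 0, "rz": 0}
    - {"dx": 0, "dy": 2, "dz": -70, "rx": 0, "ry": 0, "rz": 0}
    - {"dx": 0, "dy": 2, "dz": -76, "rx": 0, "ry": 0, "rz": 0}
    - {"dx": 0, "dy": 2, "dz": -76, "rx": 0, "ry": 0, "rz": 0}

```text
clock: 18.08
tcp_pos: [0.4254, 0.3143, 0.0155]
orientation: [3.096, -0.523, -0.001]
contact_force: [-0.1, -0.3, 0.9]
grip_width: 0.0402
gripper_force: 0.0
```

Emit:
send_rows:
  deltas:
    - {"dx": 0, "dy": 0, "dz": 0, "rx": 0, "ry": 0, "rz": 0}
    - {"dx": 0, "dy": 0, "dz": 0, "rx": 0, "ry": 0, "rz": 0}
    - {"dx": 0, "dy": 0, "dz": 0, "rx": 0, "ry": 0, "rz": 0}
    - {"dx": 0, "dy": 0, "dz": 0, "rx": 0, "ry": 0, "rz": 0}
    - {"dx": 0, "dy": 0, "dz": 0, "rx": 0, "ry": 0, "rz": 0}
  jaw: 10

```text
clock: 18.5
tcp_pos: [0.4266, 0.3158, 0.0175]
orientation: [-3.096, 0.522, -0.003]
contact_force: [-0.4, 0.1, 7.3]
grip_width: 0.0212
gripper_force: 59.0
```

Emit:
send_rows:
  deltas:
    - {"dx": 0, "dy": 0, "dz": 25, "rx": 0, "ry": 0, "rz": 0}
    - {"dx": 0, "dy": 0, "dz": 55, "rx": 0, "ry": 0, "rz": 0}
    - {"dx": 0, "dy": 0, "dz": 90, "rx": 0, "ry": 0, "rz": 0}
    - {"dx": 0, "dy": 0, "dz": 125, "rx": 0, "ry": 0, "rz": 0}
    - {"dx": 0, "dy": 0, "dz": 135, "rx": 0, "ry": 0, "rz": 0}

```text
clock: 18.92
tcp_pos: [0.4276, 0.3168, 0.1564]
orientation: [-3.092, 0.522, -0.008]
contact_force: [0.8, 1.1, -1.4]
grip_width: 0.0215
gripper_force: 59.5
```

Emit:
send_rows:
  deltas:
    - {"dx": 20, "dy": -33, "dz": 0, "rx": 0, "ry": 0, "rz": 0}
    - {"dx": 40, "dy": -67, "dz": 0, "rx": 0, "ry": 0, "rz": 0}
    - {"dx": 61, "dy": -101, "dz": 0, "rx": 0, "ry": 0, "rz": 0}
    - {"dx": 82, "dy": -135, "dz": 0, "rx": 0, "ry": 0, "rz": 0}
    - {"dx": 102, "dy": -169, "dz": 0, "rx": 0, "ry": 0, "rz": 0}

```text
clock: 19.33
tcp_pos: [0.528, 0.1439, 0.1509]
orientation: [3.098, -0.522, 0.0]
contact_force: [1.4, 0.3, -2.0]
grip_width: 0.0214
gripper_force: 59.5
```

Emit:
send_rows:
  deltas:
    - {"dx": 20, "dy": -33, "dz": 0, "rx": 0, "ry": 0, "rz": 0}
    - {"dx": 40, "dy": -67, "dz": 0, "rx": 0, "ry": 0, "rz": 0}
    - {"dx": 61, "dy": -101, "dz": 0, "rx": 0, "ry": 0, "rz": 0}
    - {"dx": 82, "dy": -135, "dz": 0, "rx": 0, "ry": 0, "rz": 0}
    - {"dx": 103, "dy": -169, "dz": 0, "rx": 0, "ry": 0, "rz": 0}

```text
clock: 19.75
tcp_pos: [0.6308, -0.0251, 0.1506]
orientation: [3.098, -0.522, -0.001]
contact_force: [0.2, 0.4, -1.0]
grip_width: 0.0215
gripper_force: 59.5
```

Emit:
send_rows:
  deltas:
    - {"dx": 0, "dy": 0, "dz": -25, "rx": 0, "ry": 0, "rz": 0}
    - {"dx": 0, "dy": 0, "dz": -50, "rx": 0, "ry": 0, "rz": 0}
    - {"dx": 0, "dy": 0, "dz": -65, "rx": 0, "ry": 0, "rz": 0}
    - {"dx": 0, "dy": 0, "dz": -65, "rx": 0, "ry": 0, "rz": 0}
    - {"dx": 0, "dy": 0, "dz": -65, "rx": 0, "ry": 0, "rz": 0}

```text
clock: 20.17
tcp_pos: [0.6296, -0.0231, 0.0851]
orientation: [3.098, -0.522, -0.004]
contact_force: [0.4, -0.5, -1.1]
grip_width: 0.0214
gripper_force: 59.4
```

Emit:
send_rows:
  deltas:
    - {"dx": 0, "dy": 0, "dz": 0, "rx": 0, "ry": 0, "rz": 0}
    - {"dx": 0, "dy": 0, "dz": 0, "rx": 0, "ry": 0, "rz": 0}

```text
clock: 20.33
tcp_pos: [0.6316, -0.0228, 0.0876]
orientation: [-3.098, 0.522, -0.004]
contact_force: [0.3, -0.2, -2.2]
grip_width: 0.0212
gripper_force: 59.4
```

Emit:
send_rows:
  deltas:
    - {"dx": 0, "dy": 0, "dz": -6, "rx": 0, "ry": 0, "rz": 0}
    - {"dx": 0, "dy": 0, "dz": -11, "rx": 0, "ry": 0, "rz": 0}
    - {"dx": 0, "dy": 0, "dz": -15, "rx": 0, "ry": 0, "rz": 0}
    - {"dx": 0, "dy": 0, "dz": -15, "rx": 0, "ry": 0, "rz": 0}

```text
clock: 20.67
tcp_pos: [0.6326, -0.0233, 0.0726]
orientation: [-3.098, 0.522, -0.006]
contact_force: [0.0, 0.0, 7.8]
grip_width: 0.0214
gripper_force: 60.5
```

Emit:
send_rows:
  deltas:
    - {"dx": 0, "dy": 0, "dz": 0, "rx": 0, "ry": 0, "rz": 5}
    - {"dx": 0, "dy": 0, "dz": 0, "rx": 0, "ry": 0, "rz": 10}
    - {"dx": 0, "dy": 0, "dz": 0, "rx": 0, "ry": 0, "rz": 15}
    - {"dx": 0, "dy": 0, "dz": 0, "rx": 0, "ry": 0, "rz": 20}

```text
clock: 21.0
tcp_pos: [0.6318, -0.0234, 0.0713]
orientation: [3.141, 0.029, 0.004]
contact_force: [3.3, -0.2, -2.0]
grip_width: 0.0211
gripper_force: 59.5
```

Emit:
send_rows:
  deltas:
    - {"dx": 0, "dy": 0, "dz": 0, "rx": 0, "ry": 0, "rz": 5}
    - {"dx": 0, "dy": 0, "dz": 0, "rx": 0, "ry": 0, "rz": 10}
    - {"dx": 0, "dy": 0, "dz": 0, "rx": 0, "ry": 0, "rz": 15}
    - {"dx": 0, "dy": 0, "dz": 0, "rx": 0, "ry": 0, "rz": 20}

```text
clock: 21.33
tcp_pos: [0.6321, -0.0235, 0.0713]
orientation: [3.088, 0.573, 0.005]
contact_force: [2.4, -1.1, -1.6]
grip_width: 0.0212
gripper_force: 59.5
```

Station 0 caught early; pressing home.

Emit:
send_rows:
  deltas:
    - {"dx": 0, "dy": 0, "dz": -4, "rx": 0, "ry": 0, "rz": 0}
    - {"dx": 0, "dy": 0, "dz": -8, "rx": 0, "ry": 0, "rz": 0}
    - {"dx": 0, "dy": 0, "dz": -8, "rx": 0, "ry": 0, "rz": 0}

```text
clock: 21.58
tcp_pos: [0.6344, -0.0227, 0.0674]
orientation: [3.089, 0.566, 0.012]
contact_force: [-1.9, -0.2, 22.5]
grip_width: 0.0211
gripper_force: 62.0
```

Emit:
send_rows:
  deltas:
    - {"dx": 0, "dy": 0, "dz": -3, "rx": 0, "ry": 0, "rz": 0}
    - {"dx": 0, "dy": 0, "dz": -6, "rx": 0, "ry": 0, "rz": 0}
    - {"dx": 0, "dy": 0, "dz": -6, "rx": 0, "ry": 0, "rz": 0}
    - {"dx": 0, "dy": 0, "dz": -6, "rx": 0, "ry": 0, "rz": 0}

```text
clock: 21.92
tcp_pos: [0.6345, -0.022, 0.0623]
orientation: [3.089, 0.567, 0.013]
contact_force: [-4.1, 0.6, 28.8]
grip_width: 0.0213
gripper_force: 64.4
```

Emit:
send_rows:
  deltas:
    - {"dx": 0, "dy": 0, "dz": 5, "rx": 0, "ry": 0, "rz": 0}
    - {"dx": 0, "dy": 0, "dz": 5, "rx": 0, "ry": 0, "rz": -5}
    - {"dx": 0, "dy": 0, "dz": 4, "rx": 0, "ry": 0, "rz": -10}
    - {"dx": 0, "dy": 0, "dz": 4, "rx": 0, "ry": 0, "rz": -15}

```text
clock: 22.25
tcp_pos: [0.6327, -0.023, 0.0616]
orientation: [-3.138, -0.153, -0.007]
contact_force: [5.6, 0.7, -1.8]
grip_width: 0.0211
gripper_force: 61.6
```

Run:
```python
from h import *
o=r.get_obs();print(o['moment'],o['contact_force'])
f=grab('side');p=proj(f,(.6312,-.02,.065)).astype(int)
cv2.imwrite('pics/s7.png',cv2.resize(f['frame'][p[1]-35:p[1]+35,p[0]-35:p[0]+60],(760,560),interpolation=cv2.INTER_NEAREST))
```

```text
[ 0.19330077 -1.2413531   0.08352213] [ 5.63483899  0.72011177 -1.84672008]
```

View pics/s7.png

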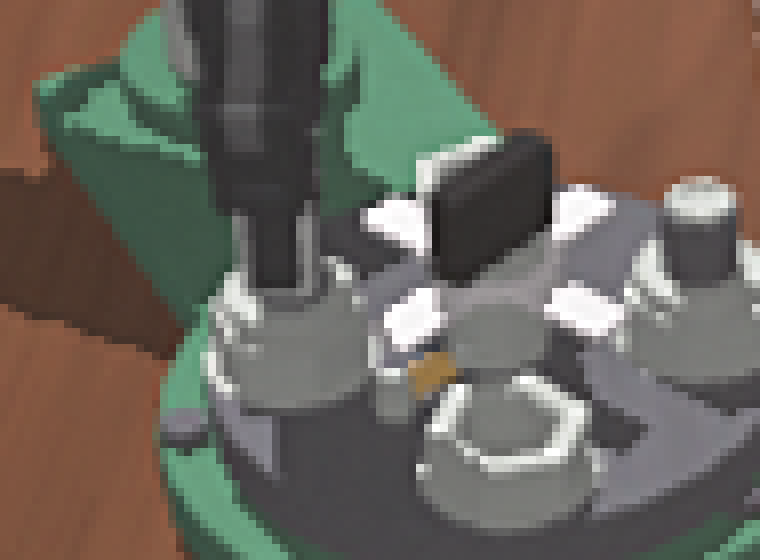

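The die sits nearly flush on station 0 at crop (285,350). I'll press once more to make sure.

Emit:
send_rows:
  deltas:
    - {"dx": -1, "dy": 0, "dz": -2, "rx": 0, "ry": 0, "rz": -3}
    - {"dx": -1, "dy": 0, "dz": -5, "rx": 0, "ry": 0, "rz": -5}
    - {"dx": -1, "dy": 0, "dz": -5, "rx": 0, "ry": 0, "rz": -5}

```text
clock: 22.55
tcp_pos: [0.6334, -0.0227, 0.0599]
orientation: [3.141, 0.024, 0.012]
contact_force: [0.2, -0.3, 18.9]
grip_width: 0.0214
gripper_force: 63.8
```

Emit:
send_rows:
  deltas:
    - {"dx": 0, "dy": 0, "dz": 4, "rx": 0, "ry": 0, "rz": 0}
    - {"dx": 0, "dy": 0, "dz": 4, "rx": 0, "ry": 0, "rz": 0}
    - {"dx": 0, "dy": 0, "dz": 4, "rx": 0, "ry": 0, "rz": 0}
    - {"dx": 0, "dy": 0, "dz": 34, "rx": 0, "ry": 0, "rz": 0}
    - {"dx": 0, "dy": 0, "dz": 70, "rx": 0, "ry": 0, "rz": 0}
  jaw: 40

```text
clock: 22.97
tcp_pos: [0.6261, -0.0233, 0.1228]
orientation: [-3.141, -0.025, 0.014]
contact_force: [0.5, 0.6, 0.6]
grip_width: 0.04
gripper_force: 0.0
```

Emit:
send_rows:
  deltas:
    - {"dx": -9, "dy": 33, "dz": 10, "rx": 0, "ry": 0, "rz": 7}
    - {"dx": -19, "dy": 67, "dz": 10, "rx": 0, "ry": 0, "rz": 14}
    - {"dx": -29, "dy": 101, "dz": 10, "rx": 0, "ry": 0, "rz": 21}
    - {"dx": -39, "dy": 135, "dz": 10, "rx": 0, "ry": 0, "rz": 28}
    - {"dx": -49, "dy": 169, "dz": 10, "rx": 0, "ry": 0, "rz": 35}

```text
clock: 23.38
tcp_pos: [0.5792, 0.147, 0.1354]
orientation: [2.986, 0.977, -0.002]
contact_force: [1.1, 0.4, -0.3]
grip_width: 0.0399
gripper_force: 0.0
```

Emit:
send_rows:
  deltas:
    - {"dx": -9, "dy": 33, "dz": 0, "rx": 0, "ry": 0, "rz": 7}
    - {"dx": -19, "dy": 67, "dz": 0, "rx": 0, "ry": 0, "rz": 14}
    - {"dx": -29, "dy": 101, "dz": 0, "rx": 0, "ry": 0, "rz": 21}
    - {"dx": -39, "dy": 135, "dz": 0, "rx": 0, "ry": 0, "rz": 28}
    - {"dx": -49, "dy": 169, "dz": 0, "rx": 0, "ry": 0, "rz": 35}

```text
clock: 23.8
tcp_pos: [0.5303, 0.3158, 0.1352]
orientation: [2.554, 1.829, -0.003]
contact_force: [0.1, -0.1, -0.1]
grip_width: 0.04
gripper_force: 0.0
```

Emit:
send_rows:
  deltas:
    - {"dx": 0, "dy": 0, "dz": -25, "rx": 0, "ry": 0, "rz": 0}
    - {"dx": 0, "dy": 0, "dz": -45, "rx": 0, "ry": 0, "rz": 0}
    - {"dx": 0, "dy": 0, "dz": -45, "rx": 0, "ry": 0, "rz": 0}
    - {"dx": 0, "dy": 0, "dz": -45, "rx": 0, "ry": 0, "rz": 0}

```text
clock: 24.13
tcp_pos: [0.5305, 0.3138, 0.0895]
orientation: [-2.559, -1.822, 0.006]
contact_force: [0.5, 0.2, 0.8]
grip_width: 0.0399
gripper_force: 0.0
```

```bash
cat > st.py <<'E'
from h import *
def st():
  f=grab('side');w=cloud(f)
  for n,c in(('st0',(.6312,-.019)),('st1',(.5585,.03)),('st2',(.5099,-.042)),('st3',(.5825,-.09))):
    m=(np.hypot(w[...,0]-c[0],w[...,1]-c[1])<.024)&(w[...,2]>.05);q=w[m]
    t=q[q[:,2]>q[:,2].max()-.004]
    print(n,q[:,2].max().round(4),np.sort(q[:,2])[-5:].round(4),[int(((q[:,2]>a)&(q[:,2]<a+.004)).sum()) for a in np.arange(.05,.1,.004)])
E
python3 - <<'E'
from dies import *
from st import st
dies(('side',));st();o=r.get_obs();print(o['tcp_pos'],o['joints'])
E
```

```text
side [252. 332.] 118 [0.6167 0.24   0.0419] [0.618  0.2377] 0.0125
side [289. 368.] 148 [0.5345 0.3195 0.042 ] [0.5351 0.3171] 0.0126
side [389. 439.] 67 [0.3619 0.44   0.045 ] [0.3608 0.4369] 0.0131Traceback (most recent call last):
  File "<stdin>", line 3, in <module>
  File "st.py", line 6, in st
    t=q[q[:,2]>q[:,2].max()-.004]
               ~~~~~~~~~~^^
    return umr_maximum(a, axis, None, out, keepdims, initial, where)
ValueError: zero-size array to reduction operation maximum which has no identity
```

Emit:
send_rows:
  deltas:
    - {"dx": 2.5, "dy": 1, "dz": -25, "rx": 0, "ry": 0, "rz": 0}
    - {"dx": 2.5, "dy": 1, "dz": -50, "rx": 0, "ry": 0, "rz": 0}
    - {"dx": 2.5, "dy": 1, "dz": -68, "rx": 0, "ry": 0, "rz": 0}
    - {"dx": 2.5, "dy": 1, "dz": -74, "rx": 0, "ry": 0, "rz": 0}
    - {"dx": 2.5, "dy": 1, "dz": -74, "rx": 0, "ry": 0, "rz": 0}

```text
clock: 24.65
tcp_pos: [0.534, 0.3153, 0.0166]
orientation: [2.56, 1.82, -0.002]
contact_force: [-0.6, -0.3, 0.2]
grip_width: 0.0401
gripper_force: 0.0
```

Emit:
send_rows:
  deltas:
    - {"dx": 0, "dy": 0, "dz": 0, "rx": 0, "ry": 0, "rz": 0}
    - {"dx": 0, "dy": 0, "dz": 0, "rx": 0, "ry": 0, "rz": 0}
    - {"dx": 0, "dy": 0, "dz": 0, "rx": 0, "ry": 0, "rz": 0}
    - {"dx": 0, "dy": 0, "dz": 0, "rx": 0, "ry": 0, "rz": 0}
    - {"dx": 0, "dy": 0, "dz": 0, "rx": 0, "ry": 0, "rz": 0}
  jaw: 10

```text
clock: 25.07
tcp_pos: [0.5352, 0.3169, 0.019]
orientation: [2.56, 1.821, 0.005]
contact_force: [-0.6, 0.0, 7.3]
grip_width: 0.021
gripper_force: 59.2
```

Emit:
send_rows:
  deltas:
    - {"dx": 0, "dy": 0, "dz": 25, "rx": 0, "ry": 0, "rz": 0}
    - {"dx": 0, "dy": 0, "dz": 55, "rx": 0, "ry": 0, "rz": 0}
    - {"dx": 0, "dy": 0, "dz": 90, "rx": 0, "ry": 0, "rz": 0}
    - {"dx": 0, "dy": 0, "dz": 120, "rx": 0, "ry": 0, "rz": 0}
    - {"dx": 0, "dy": 0, "dz": 120, "rx": 0, "ry": 0, "rz": 0}

```text
clock: 25.48
tcp_pos: [0.5369, 0.3188, 0.1441]
orientation: [2.559, 1.821, 0.017]
contact_force: [1.1, 1.0, -1.7]
grip_width: 0.021
gripper_force: 59.0
```

Emit:
send_rows:
  deltas:
    - {"dx": 3, "dy": -36, "dz": 0, "rx": 0, "ry": 0, "rz": 0}
    - {"dx": 6, "dy": -72, "dz": 0, "rx": 0, "ry": 0, "rz": 0}
    - {"dx": 9, "dy": -108, "dz": 0, "rx": 0, "ry": 0, "rz": 0}
    - {"dx": 12, "dy": -144, "dz": 0, "rx": 0, "ry": 0, "rz": 0}
    - {"dx": 15, "dy": -180, "dz": 0, "rx": 0, "ry": 0, "rz": 0}

```text
clock: 25.9
tcp_pos: [0.5487, 0.1341, 0.1369]
orientation: [2.559, 1.821, -0.0]
contact_force: [1.0, -0.6, -1.5]
grip_width: 0.0212
gripper_force: 59.1
```

Emit:
send_rows:
  deltas:
    - {"dx": 3, "dy": -36, "dz": 0, "rx": 0, "ry": 0, "rz": 0}
    - {"dx": 6, "dy": -72, "dz": 0, "rx": 0, "ry": 0, "rz": 0}
    - {"dx": 9, "dy": -109, "dz": 0, "rx": 0, "ry": 0, "rz": 0}
    - {"dx": 9, "dy": -109, "dz": -25, "rx": 0, "ry": 0, "rz": 0}
    - {"dx": 9, "dy": -109, "dz": -48, "rx": 0, "ry": 0, "rz": 0}

```text
clock: 26.32
tcp_pos: [0.5593, 0.0227, 0.0891]
orientation: [2.563, 1.811, 0.002]
contact_force: [-1.2, 1.5, -2.9]
grip_width: 0.0208
gripper_force: 59.2
```

Emit:
send_rows:
  deltas:
    - {"dx": 0, "dy": 0, "dz": 0, "rx": 0, "ry": 0, "rz": 0}
    - {"dx": 0, "dy": 0, "dz": 0, "rx": 0, "ry": 0, "rz": 0}
    - {"dx": 0, "dy": 0, "dz": 0, "rx": 0, "ry": 0, "rz": 0}
    - {"dx": 0, "dy": 0, "dz": 0, "rx": 0, "ry": 0, "rz": 0}

```text
clock: 26.65
tcp_pos: [0.559, 0.028, 0.0905]
orientation: [2.558, 1.822, 0.003]
contact_force: [0.4, -0.4, -1.4]
grip_width: 0.021
gripper_force: 59.1
```

Run:
```python
from h import *
f=grab('side');o=r.get_obs();print(o['tcp_pos'],o['joints'][6])
w=cloud(f);m=(np.hypot(w[...,0]-.559,w[...,1]-.03)<.03)
for a,b in((.05,.06),(.077,.090),(.094,.103)):
    q=w[m&(w[...,2]>a)&(w[...,2]<b)]
    if len(q): print(a,len(q),q.min(0),q.max(0),cv2.minEnclosingCircle(q[:,:2].astype(np.float32)))
cv2.imwrite('pics/s8.png',cv2.resize(f['frame'][195:285,240:340],(667,600),interpolation=cv2.INTER_CUBIC))
```

```text
[0.55904029 0.02784608 0.09047395] -0.8575461839086377
0.05 131 [0.53852599 0.00915198 0.05001994] [0.58155487 0.05188127 0.05938822] ((0.5605720281600952, 0.028722316026687622), 0.0237068310379982)
0.077 46 [0.53954022 0.02438763 0.07712414] [0.57832266 0.04849793 0.08999165] ((0.5589314699172974, 0.03159778565168381), 0.01951923593878746)
0.094 26 [0.55006071 0.03336663 0.0943533 ] [0.56839786 0.04089821 0.10289552] ((0.5592292547225952, 0.035859398543834686), 0.009426232427358627)
```

View pics/s8.png

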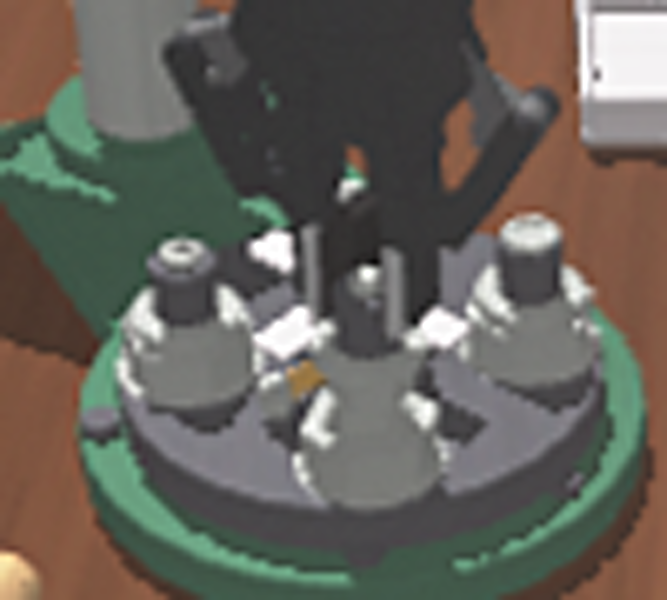

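Both placed dies stand flush at crop (185,330) and (530,310). The third hangs centred over station 1 (365,380). Lowering and turning.

Emit:
send_rows:
  deltas:
    - {"dx": 0, "dy": -0.5, "dz": -6, "rx": 0, "ry": 0, "rz": 0}
    - {"dx": 0, "dy": -0.5, "dz": -11, "rx": 0, "ry": 0, "rz": 0}
    - {"dx": 0, "dy": -0.5, "dz": -16, "rx": 0, "ry": 0, "rz": 0}
    - {"dx": 0, "dy": -0.5, "dz": -16, "rx": 0, "ry": 0, "rz": 0}

```text
clock: 27.03
tcp_pos: [0.5599, 0.0278, 0.0741]
orientation: [2.558, 1.822, 0.006]
contact_force: [0.3, 0.4, 8.4]
grip_width: 0.0213
gripper_force: 60.2
```

Emit:
send_rows:
  deltas:
    - {"dx": 0, "dy": 0, "dz": 0, "rx": 0, "ry": 0, "rz": 0}
    - {"dx": 0, "dy": 0, "dz": 0, "rx": 0, "ry": 0, "rz": 5}
    - {"dx": 0, "dy": 0, "dz": 0, "rx": 0, "ry": 0, "rz": 10}
    - {"dx": 0, "dy": 0, "dz": 0, "rx": 0, "ry": 0, "rz": 15}

```text
clock: 27.37
tcp_pos: [0.5595, 0.027, 0.0733]
orientation: [2.294, 2.144, 0.004]
contact_force: [3.0, 0.2, -2.2]
grip_width: 0.0214
gripper_force: 59.2
```

Emit:
send_rows:
  deltas:
    - {"dx": 0, "dy": 0, "dz": -3, "rx": 0, "ry": 0, "rz": 0}
    - {"dx": 0, "dy": 0, "dz": -6, "rx": 0, "ry": 0, "rz": 0}
    - {"dx": 0, "dy": 0, "dz": -6, "rx": 0, "ry": 0, "rz": 0}

```text
clock: 27.62
tcp_pos: [0.5595, 0.0267, 0.0669]
orientation: [2.302, 2.136, 0.004]
contact_force: [4.7, 1.4, -2.6]
grip_width: 0.0209
gripper_force: 59.1
```

Emit:
send_rows:
  deltas:
    - {"dx": -0.5, "dy": 0, "dz": -3, "rx": 0, "ry": 0, "rz": 0}
    - {"dx": -0.5, "dy": 0, "dz": -6, "rx": 0, "ry": 0, "rz": 0}
    - {"dx": -0.5, "dy": 0, "dz": -9, "rx": 0, "ry": 0, "rz": 0}
    - {"dx": -0.5, "dy": 0, "dz": -9, "rx": 0, "ry": 0, "rz": 0}

```text
clock: 27.95
tcp_pos: [0.5599, 0.0271, 0.0615]
orientation: [2.299, 2.135, 0.003]
contact_force: [-4.1, -1.4, 31.2]
grip_width: 0.0212
gripper_force: 62.5
```

Emit:
send_rows:
  deltas:
    - {"dx": 0, "dy": 0, "dz": 6, "rx": 0, "ry": 0, "rz": 0}
    - {"dx": 0, "dy": 0, "dz": 6, "rx": 0, "ry": 0, "rz": 0}
    - {"dx": 0, "dy": 0, "dz": 6, "rx": 0, "ry": 0, "rz": 0}
    - {"dx": 0, "dy": 0, "dz": 36, "rx": 0, "ry": 0, "rz": 0}
    - {"dx": 0, "dy": 0, "dz": 70, "rx": 0, "ry": 0, "rz": 0}
  jaw: 40

```text
clock: 28.37
tcp_pos: [0.5543, 0.0258, 0.1254]
orientation: [-2.297, -2.136, 0.01]
contact_force: [1.0, 0.5, 0.1]
grip_width: 0.04
gripper_force: 0.0
```

Emit:
send_rows:
  deltas:
    - {"dx": 10, "dy": 36, "dz": 0, "rx": 0, "ry": 0, "rz": -5}
    - {"dx": 20, "dy": 72, "dz": 0, "rx": 0, "ry": 0, "rz": -10}
    - {"dx": 30, "dy": 108, "dz": 0, "rx": 0, "ry": 0, "rz": -15}
    - {"dx": 40, "dy": 144, "dz": 0, "rx": 0, "ry": 0, "rz": -15}
    - {"dx": 50, "dy": 180, "dz": 0, "rx": 0, "ry": 0, "rz": -15}

```text
clock: 28.78
tcp_pos: [0.6069, 0.2074, 0.1267]
orientation: [2.561, 1.819, -0.004]
contact_force: [0.8, 0.6, -0.7]
grip_width: 0.0401
gripper_force: 0.0
```

Emit:
send_rows:
  deltas:
    - {"dx": 7, "dy": 28, "dz": -20, "rx": 0, "ry": 0, "rz": 0}
    - {"dx": 7, "dy": 28, "dz": -30, "rx": 0, "ry": 0, "rz": 0}
    - {"dx": 7, "dy": 28, "dz": -30, "rx": 0, "ry": 0, "rz": 0}
    - {"dx": 7, "dy": 28, "dz": -30, "rx": 0, "ry": 0, "rz": 0}

```text
clock: 29.12
tcp_pos: [0.6133, 0.233, 0.0961]
orientation: [-2.56, -1.821, 0.007]
contact_force: [0.4, -0.8, -0.4]
grip_width: 0.0399
gripper_force: 0.0
```

```bash
sed -i 's/    t=q/    if not len(q): print(n,"hidden"); continue\n    t=q/' st.py
python3 - <<'E'
from dies import *
from st import st
dies();st();o=r.get_obs();print(o['tcp_pos'],o['joints'])
E
```

```text
side [252. 332.] 123 [0.6165 0.2401 0.0415] [0.6174 0.2379] 0.0123
side [390. 439.] 66 [0.3616 0.4406 0.0453] [0.3606 0.4371] 0.0133
st0 0.09 [0.0892 0.0894 0.0895 0.0895 0.09  ] [16, 24, 21, 40, 9, 11, 5, 12, 15, 20, 1, 0, 0]
st1 0.0923 [0.0911 0.0912 0.0913 0.0922 0.0923] [31, 41, 46, 63, 17, 13, 12, 16, 31, 20, 8, 0, 0]
st2 0.0895 [0.0889 0.089  0.0891 0.0894 0.0895] [24, 38, 37, 54, 17, 14, 13, 13, 19, 39, 0, 0, 0]
st3 0.0586 [0.0576 0.0576 0.058  0.0583 0.0586] [2, 20, 2, 0, 0, 0, 0, 0, 0, 0, 0, 0, 0]
[0.61504731 0.23256166 0.0983774 ] [-0.01600612  0.65758999 -0.63502216  1.6654659   0.45601425  0.97120585
 -1.15049374]
```

Emit:
send_rows:
  deltas:
    - {"dx": 2, "dy": 3, "dz": -25, "rx": 0, "ry": 0, "rz": 0}
    - {"dx": 2, "dy": 3, "dz": -50, "rx": 0, "ry": 0, "rz": 0}
    - {"dx": 2, "dy": 3, "dz": -72, "rx": 0, "ry": 0, "rz": 0}
    - {"dx": 2, "dy": 3, "dz": -80, "rx": 0, "ry": 0, "rz": 0}
    - {"dx": 2, "dy": 3, "dz": -80, "rx": 0, "ry": 0, "rz": 0}

```text
clock: 29.68
tcp_pos: [0.6157, 0.2355, 0.0165]
orientation: [-2.561, -1.819, 0.005]
contact_force: [-0.8, -0.0, 0.3]
grip_width: 0.0398
gripper_force: 0.0
```

Emit:
send_rows:
  deltas:
    - {"dx": 0, "dy": 0, "dz": 0, "rx": 0, "ry": 0, "rz": 0}
    - {"dx": 0, "dy": 0, "dz": 0, "rx": 0, "ry": 0, "rz": 0}
    - {"dx": 0, "dy": 0, "dz": 0, "rx": 0, "ry": 0, "rz": 0}
    - {"dx": 0, "dy": 0, "dz": 0, "rx": 0, "ry": 0, "rz": 0}
    - {"dx": 0, "dy": 0, "dz": 0, "rx": 0, "ry": 0, "rz": 0}
  jaw: 10

```text
clock: 30.1
tcp_pos: [0.6177, 0.2379, 0.0198]
orientation: [2.559, 1.82, 0.004]
contact_force: [-1.4, -0.6, 6.7]
grip_width: 0.0212
gripper_force: 59.4
```

Emit:
send_rows:
  deltas:
    - {"dx": 0, "dy": 0, "dz": 25, "rx": 0, "ry": 0, "rz": 0}
    - {"dx": 0, "dy": 0, "dz": 55, "rx": 0, "ry": 0, "rz": 0}
    - {"dx": 0, "dy": 0, "dz": 90, "rx": 0, "ry": 0, "rz": 0}
    - {"dx": 0, "dy": 0, "dz": 125, "rx": 0, "ry": 0, "rz": 0}
    - {"dx": 0, "dy": 0, "dz": 142, "rx": 0, "ry": 0, "rz": 0}

```text
clock: 30.52
tcp_pos: [0.6179, 0.2388, 0.1649]
orientation: [2.559, 1.821, 0.009]
contact_force: [0.4, 0.3, -1.4]
grip_width: 0.021
gripper_force: 59.0
```

Emit:
send_rows:
  deltas:
    - {"dx": -4, "dy": -37, "dz": 0, "rx": 0, "ry": 0, "rz": 0}
    - {"dx": -8, "dy": -74, "dz": 0, "rx": 0, "ry": 0, "rz": 0}
    - {"dx": -12, "dy": -111, "dz": 0, "rx": 0, "ry": 0, "rz": 0}
    - {"dx": -16, "dy": -148, "dz": 0, "rx": 0, "ry": 0, "rz": 0}
    - {"dx": -20, "dy": -185, "dz": 0, "rx": 0, "ry": 0, "rz": 0}

```text
clock: 30.93
tcp_pos: [0.5959, 0.0508, 0.1601]
orientation: [2.559, 1.822, -0.0]
contact_force: [0.8, 1.1, -2.0]
grip_width: 0.0214
gripper_force: 59.1
```

Emit:
send_rows:
  deltas:
    - {"dx": -4, "dy": -37, "dz": 0, "rx": 0, "ry": 0, "rz": 0}
    - {"dx": -8, "dy": -74, "dz": 0, "rx": 0, "ry": 0, "rz": 0}
    - {"dx": -12, "dy": -111, "dz": 0, "rx": 0, "ry": 0, "rz": 0}
    - {"dx": -15, "dy": -147, "dz": 0, "rx": 0, "ry": 0, "rz": 0}
    - {"dx": -15, "dy": -147, "dz": -20, "rx": 0, "ry": 0, "rz": 0}

```text
clock: 31.35
tcp_pos: [0.5827, -0.1055, 0.1425]
orientation: [2.564, 1.801, -0.0]
contact_force: [0.8, -1.0, -1.9]
grip_width: 0.0211
gripper_force: 59.1
```

Emit:
send_rows:
  deltas:
    - {"dx": 0, "dy": 0, "dz": -25, "rx": 0, "ry": 0, "rz": 0}
    - {"dx": 0, "dy": 0, "dz": -50, "rx": 0, "ry": 0, "rz": 0}
    - {"dx": 0, "dy": 0, "dz": -50, "rx": 0, "ry": 0, "rz": 0}
    - {"dx": 0, "dy": 0, "dz": -50, "rx": 0, "ry": 0, "rz": 0}

```text
clock: 31.68
tcp_pos: [0.5804, -0.0943, 0.0893]
orientation: [-2.558, -1.821, 0.003]
contact_force: [0.2, -0.2, -0.2]
grip_width: 0.0211
gripper_force: 59.1
```

Emit:
send_rows:
  deltas:
    - {"dx": 0, "dy": 0, "dz": 0, "rx": 0, "ry": 0, "rz": 0}
    - {"dx": 0, "dy": 0, "dz": 0, "rx": 0, "ry": 0, "rz": 0}

```text
clock: 31.85
tcp_pos: [0.5829, -0.0942, 0.0918]
orientation: [2.558, 1.821, 0.003]
contact_force: [-0.9, -0.3, -1.7]
grip_width: 0.0211
gripper_force: 59.1
```

Emit:
send_rows:
  deltas:
    - {"dx": 0, "dy": -0.5, "dz": -6, "rx": 0, "ry": 0, "rz": 0}
    - {"dx": 0, "dy": -0.5, "dz": -12, "rx": 0, "ry": 0, "rz": 0}
    - {"dx": 0, "dy": -0.5, "dz": -17, "rx": 0, "ry": 0, "rz": 0}
    - {"dx": 0, "dy": -0.5, "dz": -17, "rx": 0, "ry": 0, "rz": 0}

```text
clock: 32.18
tcp_pos: [0.582, -0.0949, 0.0725]
orientation: [2.559, 1.821, 0.001]
contact_force: [1.8, -0.4, -1.6]
grip_width: 0.021
gripper_force: 59.1
```

Emit:
send_rows:
  deltas:
    - {"dx": 0, "dy": 0, "dz": 0, "rx": 0, "ry": 0, "rz": 0}
    - {"dx": 0, "dy": 0, "dz": 0, "rx": 0, "ry": 0, "rz": 5}
    - {"dx": 0, "dy": 0, "dz": 0, "rx": 0, "ry": 0, "rz": 10}

```text
clock: 32.43
tcp_pos: [0.5825, -0.0948, 0.0734]
orientation: [2.386, 2.042, 0.002]
contact_force: [3.7, 0.6, -1.8]
grip_width: 0.0211
gripper_force: 59.2
```

Emit:
send_rows:
  deltas:
    - {"dx": 0, "dy": 0, "dz": 0, "rx": 0, "ry": 0, "rz": 5}
    - {"dx": 0, "dy": 0, "dz": 0, "rx": 0, "ry": 0, "rz": 10}

```text
clock: 32.6
tcp_pos: [0.5825, -0.0948, 0.0734]
orientation: [2.2, 2.241, 0.003]
contact_force: [3.2, 0.5, -2.2]
grip_width: 0.021
gripper_force: 59.2
```

Emit:
send_rows:
  deltas:
    - {"dx": -0.5, "dy": 0, "dz": -4, "rx": 0, "ry": 0, "rz": 0}
    - {"dx": -0.5, "dy": 0, "dz": -8, "rx": 0, "ry": 0, "rz": 0}
    - {"dx": -0.5, "dy": 0, "dz": -8, "rx": 0, "ry": 0, "rz": 0}

```text
clock: 32.85
tcp_pos: [0.583, -0.0945, 0.0683]
orientation: [2.204, 2.234, 0.003]
contact_force: [-5.4, 1.0, 20.7]
grip_width: 0.0212
gripper_force: 61.6
```

Emit:
send_rows:
  deltas:
    - {"dx": 0, "dy": 0, "dz": -3, "rx": 0, "ry": 0, "rz": 0}
    - {"dx": 0, "dy": 0, "dz": -6, "rx": 0, "ry": 0, "rz": 0}
    - {"dx": 0, "dy": 0, "dz": -6, "rx": 0, "ry": 0, "rz": 0}

```text
clock: 33.1
tcp_pos: [0.5833, -0.0943, 0.0648]
orientation: [2.203, 2.233, 0.002]
contact_force: [-12.5, 0.9, 42.4]
grip_width: 0.0211
gripper_force: 63.8
```

Emit:
send_rows:
  deltas:
    - {"dx": 0, "dy": 0, "dz": 6, "rx": 0, "ry": 0, "rz": 0}
    - {"dx": 0, "dy": 0, "dz": 6, "rx": 0, "ry": 0, "rz": -5}
    - {"dx": 0, "dy": 0, "dz": 5, "rx": 0, "ry": 0, "rz": -10}
    - {"dx": 0, "dy": 0, "dz": 5, "rx": 0, "ry": 0, "rz": -15}

```text
clock: 33.43
tcp_pos: [0.5822, -0.0951, 0.0644]
orientation: [2.482, 1.924, 0.003]
contact_force: [3.5, 0.5, -0.9]
grip_width: 0.0206
gripper_force: 64.7
```

Emit:
send_rows:
  deltas:
    - {"dx": 0, "dy": 0, "dz": -2, "rx": 0, "ry": 0, "rz": 0}
    - {"dx": 0, "dy": 0, "dz": -4, "rx": 0, "ry": 0, "rz": 0}
    - {"dx": 0, "dy": 0, "dz": -4, "rx": 0, "ry": 0, "rz": 0}

```text
clock: 33.68
tcp_pos: [0.5824, -0.0948, 0.0625]
orientation: [2.474, 1.933, 0.002]
contact_force: [-3.5, -0.3, 19.2]
grip_width: 0.0207
gripper_force: 66.9
```

Emit:
send_rows:
  deltas:
    - {"dx": 0, "dy": 0, "dz": 0, "rx": 0, "ry": 0, "rz": 5}
    - {"dx": 0, "dy": 0, "dz": 0, "rx": 0, "ry": 0, "rz": 10}
    - {"dx": 0, "dy": 0, "dz": -1, "rx": 0, "ry": 0, "rz": 5}
    - {"dx": 0, "dy": 0, "dz": -1, "rx": 0, "ry": 0, "rz": 0}

```text
clock: 34.02
tcp_pos: [0.5833, -0.0945, 0.0624]
orientation: [2.475, 1.929, 0.005]
contact_force: [-3.7, 0.7, 23.3]
grip_width: 0.0205
gripper_force: 67.5
```

Emit:
send_rows:
  deltas:
    - {"dx": 0, "dy": 0, "dz": 4, "rx": 0, "ry": 0, "rz": 0}
    - {"dx": 0, "dy": 0, "dz": 4, "rx": 0, "ry": 0, "rz": 0}
    - {"dx": 0, "dy": 0, "dz": 4, "rx": 0, "ry": 0, "rz": 0}
    - {"dx": 0, "dy": 0, "dz": 36, "rx": 0, "ry": 0, "rz": 0}
    - {"dx": 0, "dy": 0, "dz": 70, "rx": 0, "ry": 0, "rz": 0}
  jaw: 40

```text
clock: 34.43
tcp_pos: [0.5783, -0.0952, 0.1268]
orientation: [-2.472, -1.93, 0.008]
contact_force: [1.6, -1.3, 1.2]
grip_width: 0.0398
gripper_force: 0.0
```

Emit:
send_rows:
  deltas:
    - {"dx": -30, "dy": 0, "dz": 20, "rx": 0, "ry": 0, "rz": -7}
    - {"dx": -60, "dy": -30, "dz": 30, "rx": 0, "ry": 0, "rz": -14}
    - {"dx": -80, "dy": -60, "dz": 40, "rx": 0, "ry": 0, "rz": -14}
    - {"dx": -80, "dy": -90, "dz": 40, "rx": 0, "ry": 0, "rz": -14}
    - {"dx": -80, "dy": -120, "dz": 40, "rx": 0, "ry": 0, "rz": -14}

```text
clock: 34.85
tcp_pos: [0.4993, -0.2168, 0.1693]
orientation: [2.693, 1.616, -0.002]
contact_force: [0.7, 0.3, -0.5]
grip_width: 0.0398
gripper_force: 0.0
```

Run:
```python
from h import *
from st import st
st();o=r.get_obs();print(o['tcp_pos'],o['orientation'])
f=grab('side');g=grab('top')
a=cv2.resize(f['frame'][160:285,245:400],(496,400),interpolation=cv2.INTER_CUBIC)
b=cv2.resize(g['frame'][165:255,298:366],(302,400),interpolation=cv2.INTER_CUBIC)
cv2.imwrite('pics/s9.png',np.hstack([a,b]))
w=cloud(g)
for n,c in(('st0',(.6312,-.02)),('st1',(.5585,.0291)),('st2',(.5094,-.0436)),('st3',(.5821,-.0927))):
    m=(np.hypot(w[...,0]-c[0],w[...,1]-c[1])<.019)&(w[...,2]>.05);q=w[m];fl=q[(q[:,2]<.074)];hd=q[q[:,2]>.078]
    print(n,len(q),'flange z',np.median(fl[:,2]) if len(fl) else 0,'head',hd.mean(0).round(4) if len(hd) else 0, np.median(hd[:,2]) if len(hd) else 0)
```

```text
st0 0.09 [0.0894 0.0895 0.0896 0.0897 0.09  ] [25, 35, 41, 63, 14, 12, 13, 14, 30, 24, 0, 0, 0]
st1 0.0925 [0.0906 0.0907 0.0911 0.0912 0.0925] [32, 47, 35, 71, 13, 13, 15, 16, 35, 11, 9, 0, 0]
st2 0.0904 [0.0889 0.0889 0.0902 0.0904 0.0904] [21, 39, 38, 58, 14, 15, 12, 12, 21, 34, 3, 0, 0]
st3 0.0931 [0.0908 0.0912 0.0921 0.0923 0.0931] [0, 4, 4, 10, 4, 5, 8, 12, 31, 11, 5, 0, 0]
[ 0.49889957 -0.22448339  0.16861187] [ 2.69770269  1.60422685 -0.00539086]
st0 200 flange z 0.06293449922051708 head [ 0.6305 -0.0209  0.0863] 0.08639345585949387
st1 200 flange z 0.06296840817935756 head [0.5581 0.0285 0.0861] 0.08559293431122206
st2 202 flange z 0.06360288482151355 head [ 0.509  -0.0436  0.0875] 0.08784159174994477
st3 197 flange z 0.06369512970829971 head [ 0.5808 -0.0931  0.0868] 0.086966977350599
```

View pics/s9.png

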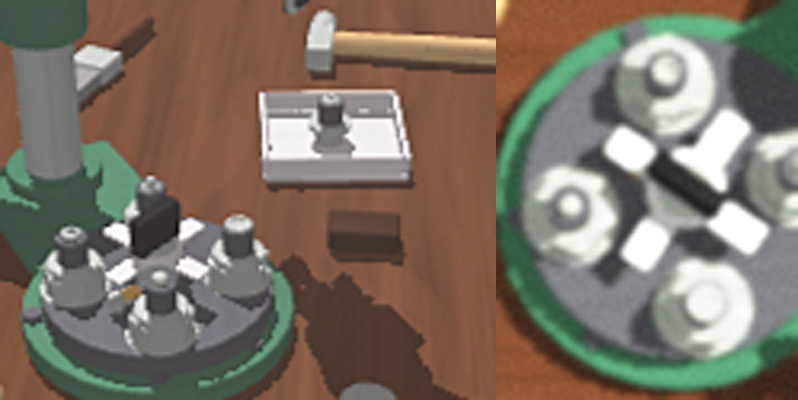

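All four dies are flush (flange tops at about 0.063), and the worn die stands in the tray at crop (330,120). Next is the knob.

Emit:
send_rows:
  deltas:
    - {"dx": 14, "dy": 36, "dz": 0, "rx": 0, "ry": 0, "rz": -3}
    - {"dx": 28, "dy": 72, "dz": 0, "rx": 0, "ry": 0, "rz": -6}
    - {"dx": 42, "dy": 108, "dz": 0, "rx": 0, "ry": 0, "rz": -6}
    - {"dx": 56, "dy": 144, "dz": 0, "rx": 0, "ry": 0, "rz": -6}
    - {"dx": 70, "dy": 180, "dz": 0, "rx": 0, "ry": 0, "rz": -6}
  jaw: 34

```text
clock: 35.42
tcp_pos: [0.5707, -0.0319, 0.1684]
orientation: [-2.773, -1.475, 0.002]
contact_force: [-0.2, -0.1, -0.5]
grip_width: 0.0338
gripper_force: 0.0
```

Emit:
send_rows:
  deltas:
    - {"dx": 0, "dy": 0, "dz": -15, "rx": 0, "ry": 0, "rz": 0}
    - {"dx": 0, "dy": 0, "dz": -30, "rx": 0, "ry": 0, "rz": 0}
    - {"dx": 0, "dy": 0, "dz": -30, "rx": 0, "ry": 0, "rz": 0}
    - {"dx": 0, "dy": 0, "dz": -30, "rx": 0, "ry": 0, "rz": 0}
    - {"dx": 0, "dy": 0, "dz": -30, "rx": 0, "ry": 0, "rz": 0}

```text
clock: 35.83
tcp_pos: [0.571, -0.0348, 0.1393]
orientation: [-2.775, -1.472, 0.0]
contact_force: [-0.7, -0.4, 0.1]
grip_width: 0.0339
gripper_force: 0.0
```

Spot on. Descend to about 0.082 and grip.

Emit:
send_rows:
  deltas:
    - {"dx": 0, "dy": 0, "dz": -20, "rx": 0, "ry": 0, "rz": 0}
    - {"dx": 0, "dy": 0, "dz": -40, "rx": 0, "ry": 0, "rz": 0}
    - {"dx": 0, "dy": 0, "dz": -57, "rx": 0, "ry": 0, "rz": 0}
    - {"dx": 0, "dy": 0, "dz": -57, "rx": 0, "ry": 0, "rz": 0}

```text
clock: 36.17
tcp_pos: [0.5692, -0.0358, 0.0799]
orientation: [-2.774, -1.47, 0.006]
contact_force: [-0.8, 0.2, -1.1]
grip_width: 0.0339
gripper_force: 0.0
```

Emit:
send_rows:
  deltas:
    - {"dx": 0, "dy": 0, "dz": 0, "rx": 0, "ry": 0, "rz": 0}
    - {"dx": 0, "dy": 0, "dz": 0, "rx": 0, "ry": 0, "rz": 0}
    - {"dx": 0, "dy": 0, "dz": 0, "rx": 0, "ry": 0, "rz": 0}
    - {"dx": 0, "dy": 0, "dz": 0, "rx": 0, "ry": 0, "rz": 0}
    - {"dx": 0, "dy": 0, "dz": 0, "rx": 0, "ry": 0, "rz": 0}
  jaw: 5

```text
clock: 36.58
tcp_pos: [0.5711, -0.0347, 0.0834]
orientation: [2.775, 1.471, 0.001]
contact_force: [-5.5, 1.1, 6.7]
grip_width: 0.0121
gripper_force: 60.4
```

Emit:
send_rows:
  deltas:
    - {"dx": 0, "dy": 0, "dz": 0, "rx": 0, "ry": 0, "rz": -6}
    - {"dx": 0, "dy": 0, "dz": 0, "rx": 0, "ry": 0, "rz": -12}
    - {"dx": 0, "dy": 0, "dz": 0, "rx": 0, "ry": 0, "rz": -18}
    - {"dx": 0, "dy": 0, "dz": 0, "rx": 0, "ry": 0, "rz": -24}
    - {"dx": 0, "dy": 0, "dz": 0, "rx": 0, "ry": 0, "rz": -30}

```text
clock: 37.0
tcp_pos: [0.5709, -0.0345, 0.0834]
orientation: [3.063, 0.696, 0.0]
contact_force: [-6.0, 1.9, 7.0]
grip_width: 0.012
gripper_force: 60.5
```

Emit:
send_rows:
  deltas:
    - {"dx": 0, "dy": 0, "dz": 0, "rx": 0, "ry": 0, "rz": -5}
    - {"dx": 0, "dy": 0, "dz": 0, "rx": 0, "ry": 0, "rz": -10}
    - {"dx": 0, "dy": 0, "dz": 0, "rx": 0, "ry": 0, "rz": -16}
    - {"dx": 0, "dy": 0, "dz": 0, "rx": 0, "ry": 0, "rz": -16}
    - {"dx": 0, "dy": 0, "dz": 0, "rx": 0, "ry": 0, "rz": -16}

```text
clock: 37.42
tcp_pos: [0.5708, -0.0343, 0.0834]
orientation: [3.129, 0.273, -0.0]
contact_force: [-5.9, 1.5, 8.4]
grip_width: 0.0119
gripper_force: 60.6
```

Emit:
send_rows:
  deltas:
    - {"dx": 0, "dy": 0, "dz": 0, "rx": 0, "ry": 0, "rz": 0}
    - {"dx": 0, "dy": 0, "dz": 0, "rx": 0, "ry": 0, "rz": 0}
    - {"dx": 0, "dy": 0, "dz": 0, "rx": 0, "ry": 0, "rz": 0}
    - {"dx": 0, "dy": 0, "dz": 30, "rx": 0, "ry": 0, "rz": 0}
    - {"dx": 0, "dy": 0, "dz": 60, "rx": 0, "ry": 0, "rz": 0}
  jaw: 34

```text
clock: 37.83
tcp_pos: [0.57, -0.0353, 0.1414]
orientation: [-3.129, -0.27, 0.005]
contact_force: [0.9, 0.9, -0.1]
grip_width: 0.034
gripper_force: 0.0
```

Emit:
send_rows:
  deltas:
    - {"dx": -20, "dy": -20, "dz": 35, "rx": 0, "ry": 0, "rz": 0}
    - {"dx": -40, "dy": -50, "dz": 60, "rx": 0, "ry": 0, "rz": 0}
    - {"dx": -60, "dy": -90, "dz": 60, "rx": 0, "ry": 0, "rz": 0}
    - {"dx": -70, "dy": -125, "dz": 60, "rx": 0, "ry": 0, "rz": 0}
    - {"dx": -80, "dy": -160, "dz": 60, "rx": 0, "ry": 0, "rz": 0}

```text
clock: 38.25
tcp_pos: [0.4905, -0.1974, 0.2035]
orientation: [3.128, 0.269, 0.004]
contact_force: [0.3, 0.1, -1.1]
grip_width: 0.0341
gripper_force: 0.0
```

Emit:
send_rows:
  deltas:
    - {"dx": 0, "dy": -20, "dz": 0, "rx": 0, "ry": 0, "rz": 0}
    - {"dx": 0, "dy": -20, "dz": 0, "rx": 0, "ry": 0, "rz": 0}
    - {"dx": 0, "dy": -20, "dz": 0, "rx": 0, "ry": 0, "rz": 0}

```text
clock: 38.5
tcp_pos: [0.491, -0.2167, 0.2022]
orientation: [3.13, 0.265, 0.001]
contact_force: [0.1, 0.8, -0.0]
grip_width: 0.0341
gripper_force: 0.0
```

Run:
```python
from h import *
f=grab('side');g=grab('top')
a=cv2.resize(f['frame'][160:285,245:400],(496,400),interpolation=cv2.INTER_CUBIC)
b=cv2.resize(g['frame'][165:255,298:366],(302,400),interpolation=cv2.INTER_CUBIC)
cv2.imwrite('pics/s10.png',np.hstack([a,b]))
w=cloud(g)
for n,c in(('st0',(.6312,-.02)),('st1',(.5585,.0291)),('st2',(.5094,-.0436)),('st3',(.5821,-.0927))):
    m=(np.hypot(w[...,0]-c[0],w[...,1]-c[1])<.019)&(w[...,2]>.05);q=w[m];hd=q[q[:,2]>.078]
    print(n,hd.mean(0).round(4))
m=(w[...,2]>.098)&(w[...,2]<.112)&(np.hypot(w[...,0]-.57,w[...,1]+.033)<.04)
print(cv2.minAreaRect((w[m][:,:2]*1000).astype(np.float32)))
```

```text
st0 [ 0.6306 -0.021   0.0862]
st1 [0.5581 0.0287 0.086 ]
st2 [ 0.5089 -0.0436  0.0874]
st3 [ 0.5809 -0.093   0.0866]
((570.3681640625, -32.28987121582031), (45.96247482299805, 13.983784675598145), 10.697144508361816)
```

View pics/s10.png

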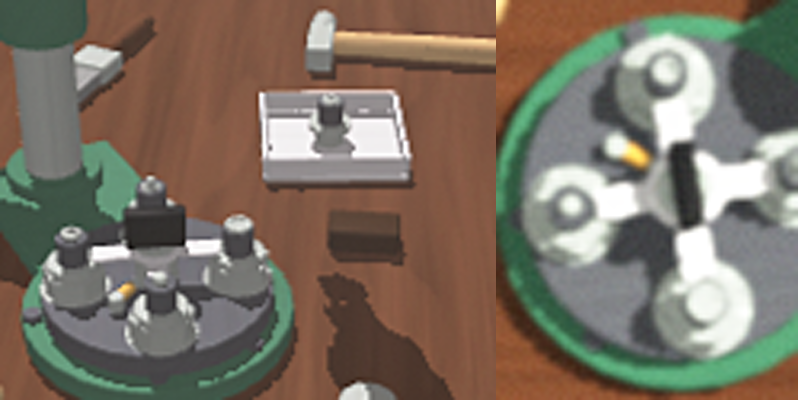

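The clamp arms lie over all four flanges, and the knob is back at 10.7°, its clamped angle. Handing in.

```bash
python3 -c "
from bench import r
print(r.hand_in())"
```

```text
the job is handed in; nothing more can be done
None
```

Job handed in at about 38.5 s: all four new dies were flush in their stations, the worn die was in the tray and the clamp was turned back past its detent; the hand-in returned no verdict.

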